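# Dress the tray stand's raw edge, then nest the trays

### The job

The upright end plate of the tray stand has a raw top edge: push the block file lengthwise across it towards the seat in three long forward strokes, pressing lightly and using most of the blade, and after every stroke, the last too, lift it clear and bring it back without dragging it on the edge. Then lay the file back along its pad, and only after that nest all the trays in one stack on the seat, each turned so that its clipped end matches the one below and it drops fully home. Leave the polishing block, case block and clip box where they stand.

Things in the scene. Friction and masses are not known exactly. Their poses are not given: they have to be found in the camera images.
- stand: Fixed grey metal stand: base 200x94x8 mm with the seat, a rim with the trays' outline (120x62 mm, both corners at the +x end clipped 18 mm at 45 deg), rim top 22 mm above the bench, wall 5 mm. Origin on the bench under the seat's centre; x along the seat to its clipped end, z up. End plate at x=-92 mm. FORWARD for the file: +x, from plate over seat.
- seat (a point): Centre of the seat, at the top of its rim (22 mm above the bench).
- seat_nose (a point): Point at rim height on the seat's long axis, 50 mm from its centre towards the clipped end.
- edge (a point): Middle of the end plate's top edge, 60 mm above the bench; it moves with the plate.
- end_plate (a joint): Lean (rad) of the upright springy steel end plate (64 mm wide along the stand's y, 5 mm thick, raw top edge 60 mm above the bench) about its foot: 0 upright, positive dragged forward (stand +x), negative dragged backward; 6 N m/rad, edge 48 mm above the hinge; it comes upright when let go.
- file_pad: Thin black rubber pad fixed on the bench, 220 x 70 x 4 mm, the file's place. Origin under its centre on the bench, x along its length.
- block_file: Block file, 0.22 kg: flat steel file blade 180 x 30 x 5 mm (x, y, z) with a wooden grip block 70 mm long (x), 24 mm wide (y) on its middle, from 11 to 46 mm above the blade's underside, for gripping across the 24 mm. Origin at the centre of the blade's underside (the cutting face), z up. It is alike both ways round.
- tray_0: One of 3-4 equal grey trays (or None), 0.12 kg, 120x62 mm, 34 high, open top, both corners at its +x end clipped 18 mm. Its foot (lowest 8 mm, 2 mm play a side, lowest 4 mm 5 mm) drops inside the rim of seat or tray below only if clipped ends match. Nested origin: 14 mm above the bench, each further one +26 mm. Origin: centre under the foot; x to clipped end. Grip outside across 62 mm.
- tray_0_nose (a point): Point on that tray's foot underside, on its long axis 50 mm from its centre towards the clipped end.
- tray_1: One of 3-4 equal grey trays (or None), 0.12 kg, 120x62 mm, 34 high, open top, both corners at its +x end clipped 18 mm. Its foot (lowest 8 mm, 2 mm play a side, lowest 4 mm 5 mm) drops inside the rim of seat or tray below only if clipped ends match. Nested origin: 14 mm above the bench, each further one +26 mm. Origin: centre under the foot; x to clipped end. Grip outside across 62 mm.
- tray_1_nose (a point): Point on that tray's foot underside, on its long axis 50 mm from its centre towards the clipped end.
- tray_2: One of 3-4 equal grey trays (or None), 0.12 kg, 120x62 mm, 34 high, open top, both corners at its +x end clipped 18 mm. Its foot (lowest 8 mm, 2 mm play a side, lowest 4 mm 5 mm) drops inside the rim of seat or tray below only if clipped ends match. Nested origin: 14 mm above the bench, each further one +26 mm. Origin: centre under the foot; x to clipped end. Grip outside across 62 mm.
- tray_2_nose (a point): Point on that tray's foot underside, on its long axis 50 mm from its centre towards the clipped end.
- tray_3: One of 3-4 equal grey trays (or None), 0.12 kg, 120x62 mm, 34 high, open top, both corners at its +x end clipped 18 mm. Its foot (lowest 8 mm, 2 mm play a side, lowest 4 mm 5 mm) drops inside the rim of seat or tray below only if clipped ends match. Nested origin: 14 mm above the bench, each further one +26 mm. Origin: centre under the foot; x to clipped end. Grip outside across 62 mm.
- tray_3_nose (a point): Point on that tray's foot underside, on its long axis 50 mm from its centre towards the clipped end.
- polish_block: Bystander: green polishing block, 42 x 44 x 86 mm, standing behind the stand. Origin under its centre.
- snap_block: Bystander: blue-and-white clear plastic case block, 71 x 48 x 41 mm. Origin under its centre.
- blue_clip: Bystander: small light-blue plastic clip box, 35 x 68 x 21 mm. Origin under its centre.
Things that resemble listed ones, but are neither listed nor needed, are in the scene too. What is shaped like the tray_2 but blue or turquoise is not meant.

How it is judged:
By the outcome, as a careful person would: the job done as asked, in the order asked, and still so for the second after the job is handed in, with the robot touching nothing.
Of tray_0, tray_1, tray_2, tray_3 only 3 to 4 are there at a start; the rules pass over those that are not, and their reading is None.
At some moment in a run one of tray_0, tray_1, tray_2, tray_3 may be knocked a few centimetres aside while the robot is not near it.
It also fails if it takes over 200 s, if anything falls off the work surface, if the arm or the gripper's body presses on something with over 40 N, if the wrist force passes 120 N, or if a joint passes its speed limit or range.

### The arm

A 7-joint arm with a two-finger parallel gripper is mounted at the origin on a cart in front of the work surface, level with it; the furniture and walls round the work are solid. World frame = base frame: x ahead of the robot, y to its left, z up, the work surface at z = 0. Lengths are in m, angles in rad, forces in N, time in s.
With the tool pointing down it reaches from about 0.425 to 0.925 m from the base axis. Payload 6.8 kg.
Tool frame: the origin (TCP) lies midway between the tips of the shut fingers; the grasp point (between the pads) lies 19 mm behind it; y points along the fingers, z is the direction in which the jaws open and shut, and the axes are right-handed (so a half turn about y gives the same grasp; the last joint's range is limited). The gripper opens to 85 mm and grips with 20 to 120 N. Pads are 22 mm wide; open, the fingers measure 114 mm over their backs; the gripper's body (76 mm by 85 mm) begins 54 mm behind the grasp point. The pads swing forward as they close: fully open they stand 13 mm farther back than shut.
Start: joints at [-1.373, 0.477, 0.022, 1.555, -0.011, 1.109, -0.083], TCP at [0.203, 0.644, 0.231] pointing down, gripper open.
Joint ranges: [-2.96, 2.96], [-0.34, 2.1], [-1.41, 1.46], [0.24, 2.44], [-1.37, 4.51], [0.17, 1.92], [-2.96, 2.96]. Speed limits (rad/s): [2.39, 2.39, 3.14, 3.14, 3.14, 3.14, 3.14].

### API

Orientations are given as a unit quaternion [w, x, y, z].
In Python, from station import bot gives the robot as it stands. The module is installed in compiled form; this text tells all that it offers.
- The arm moves only by the shell command python3 -m crank 'ROWS' [FORCE]. ROWS is JSON, a list of rows, each an object with "linear": the shift along the tool's x, y, z in m, a list of three; "dr": the turn, a rotation vector about the tool's x, y, z in degrees, a list of three; "hand": the gripper command: -1 is shut, 1 is fully open, values between are in proportion. A call has 1 to 10 rows; each row is the pose to reach, as a shift and turn from the pose commanded when the call began, along the tool's axes at that moment; what a row does not reach only later rows make up. A row lasts 1/12 s, in which the tool goes at most 41.7 mm and 7.16 degrees, less where a joint would pass 70% of its speed; a pose out of reach is approached as far as the arm can. A call with a gripper value outside its range is refused whole. The fingers move at their own pace and stop on an object; FORCE is the grip in N (left out, the last holds). Time passes only in rows, so rows that repeat a pose let the fingers close. It gives the time, the measured TCP pose, the force and the opening at its end, in the units of the state.
- bot.get_obs(): the state, without advancing time (a new reading comes with each control period).
- bot.read_camera(name): name is "side" or "top" or "wrist"; returns the picture (400x640x3 uint8, blue, green, red); there is no depth.
- bot.camera_params(name): a dict with "K" (3x3 intrinsics, pixels), "k1" (the pictures are not rectified: a ray, as slopes to the right and down, at radius r is drawn at 1 + k1 r^2 times it, then the intrinsics apply), "R" (3x3) and "t" (3): a world point X has camera coordinates R X + t; the wrist camera has in their place "hand_eye" (4x4, takes a point from camera to tool coordinates, whose origin is the TCP and whose axes are the tool frame's). Camera axes: x right, y down, z forward; pixel columns grow to the right and rows downward; lengths in m; the calibration is good to about 2 mm. A picture is of the moment at which its call begins: read the wrist's pose just before it. camera_params takes no time and is no camera call.
- bot.hand_in(): hands the job in, once; it reports no verdict.
Trained networks look in the newest picture that a camera, given by its name, has taken for a name from the list of things; names that differ only in an ending like _2 or _b are one class to them, and where a whole thing is asked for, a point or a joint stands for the part that bears it (a point fixed in the world has none). Each returns a list of dicts, best first, with "score" (0 to 1); they miss things now and then, are a little off and sometimes report something else, mostly with a low value. They report only what shows in the picture. A call takes as long as a camera call. They do not tell look-alikes from the thing itself.
- bot.search_frame(camera, target): "extent" ([left, top, right, bottom] in pixels, round what is visible of it).
- bot.cut_out(camera, target): "pixels" (400x640 bool, what is visible of it) and "extent" ([left, top, right, bottom] in pixels, round what is visible of it).
- bot.place_of(camera, target): "xy" ([column, row] in pixels: a listed point, or the origin of a listed thing).
The state is a dict: "t": time; "q": joint angles; "joint_vel": joint speeds; "joint_torque": joint torques, N m; "eef_pos": TCP position; "tool_rot": TCP orientation; "contact_force": force on the tool from outside, world axes, zero at the start; "torque": the same for the moment, N m; "gripper_width": opening from 0.0 (shut) to 1.0 (fully open).
Only numpy, scipy, OpenCV 4.12 (cv2) and the standard library are available. Lean on these libraries where they do the work, as an engineer would, in place of code of your own. Each camera call takes 0.05 s, during which the arm holds its last target. There are 200 camera calls.

## Working session

There is one attempt and no reset: what is moved stays moved. The work goes in short steps, Python scripts to look and compute and a shell command to move; the robot and the scene stay as the last step left them, time stands still between calls to the robot, and variables do not carry over. Pictures are saved under pics/ and viewed, about 12 in all and at most 16, crops included, and the job is handed in when it is done.

```bash
ls; mkdir -p pics; cat > h.py <<'E'
import numpy as np, cv2
from scipy.spatial.transform import Rotation as Rn
from station import bot
def rot(q): return Rn.from_quat([q[1],q[2],q[3],q[0]]).as_matrix()
def snap(cam,name=None):
    o=bot.get_obs(); im=bot.read_camera(cam)
    if name: cv2.imwrite('pics/%s.png'%name,im)
    return im,o
def cam(c,o=None):
    p=bot.camera_params(c); K=np.array(p['K'])
    if 'R' in p: R=np.array(p['R']);t=np.array(p['t'])
    else:
        H=np.array(p['hand_eye']); o=o or bot.get_obs(); T=np.eye(4);T[:3,:3]=rot(o['tool_rot']);T[:3,3]=o['eef_pos']
        M=np.linalg.inv(T@H); R=M[:3,:3];t=M[:3,3]
    return K,p['k1'],R,t
def proj(c,X,o=None):
    K,k,R,t=cam(c,o); P=np.atleast_2d(X)@R.T+t; s=P[:,:2]/P[:,2:]; s=s*(1+k*(s**2).sum(1,keepdims=True))
    return s@K[:2,:2].T+K[:2,2]
def unproj(c,uv,z,o=None):
    K,k,R,t=cam(c,o); d=(np.atleast_2d(uv)-K[:2,2])@np.linalg.inv(K[:2,:2]).T; s=d.copy()
    for _ in range(30): s=d/(1+k*(s**2).sum(1,keepdims=True))
    r=np.c_[s,np.ones(len(s))]@R; C=-R.T@t
    return C+r*((z-C[2])/r[:,2])[:,None]
E
python3 - <<'E'
from h import *
o=bot.get_obs(); print(o['t'],o['eef_pos'],o['tool_rot'],o['contact_force'],o['gripper_width']); print(rot(o['tool_rot']).round(3))
for c in ('top','side'):
    snap(c,c+'0'); K,k,R,t=cam(c); print(c,(-R.T@t).round(3),R[2].round(3),K[0,0])
    for n,z in [('block_file',0),('file_pad',0),('stand',0),('seat',.022),('seat_nose',.022),('edge',.06),('tray_0',0),('tray_0_nose',0),('polish_block',0),('snap_block',0),('blue_clip',0)]:
        for d in bot.place_of(c,n): print(n,round(d['score'],2),np.round(d['xy'],1),unproj(c,d['xy'],z)[0,:2].round(3))
E
```

```text
pics
0.0 [0.20306315 0.6431204  0.2303342 ] [-0.69822586  0.6994888  -0.10775066  0.10763765] [-0.52732441  0.6512186  -0.35180813] 0.9987099983053709
[[ 0.954 -0.     0.301]
 [-0.301 -0.002  0.954]
 [ 0.    -1.    -0.002]]
top [ 0.31  -0.043  1.165] [ 0.188 -0.013 -0.982] 438.70401475371796
block_file 0.79 [376.6 206.9] [ 0.492 -0.218]
file_pad 0.82 [375.5 201.8] [ 0.506 -0.216]
stand 0.66 [297.4 193. ] [ 0.532 -0.005]
seat 0.67 [293.4 190. ] [0.536 0.005]
seat_nose 0.57 [272.9 195.1] [0.523 0.059]
seat_nose 0.36 [176. 234.] [0.423 0.312]
edge 0.59 [376.  207.1] [ 0.482 -0.208]
edge 0.54 [327.4 181.3] [ 0.551 -0.085]
tray_0 0.82 [424.4 168.6] [ 0.596 -0.354]
tray_0 0.81 [178.7 233.1] [0.427 0.312]
tray_0 0.72 [320.6 261.4] [ 0.348 -0.065]
tray_0 0.66 [214.6 171.5] [0.595 0.221]
tray_0 0.64 [240.4 271.5] [0.325 0.145]
tray_0 0.58 [429.1 231. ] [ 0.425 -0.357]
tray_0 0.47 [272.1 194.1] [0.53  0.063]
tray_0_nose 0.58 [198.  174.1] [0.588 0.266]
tray_0_nose 0.32 [158.5 229.2] [0.438 0.366]
polish_block 0.64 [305.3 117.1] [ 0.748 -0.028]
snap_block 0.96 [267.6 119.8] [0.742 0.077]
snap_b
[... 471 characters left out ...]
9] [ 0.649 -0.302]
seat_nose 0.89 [317.8 249. ] [0.527 0.054]
edge 0.57 [307.1 203.4] [ 0.541 -0.095]
tray_0 0.88 [283.2 176.6] [ 0.596 -0.359]
tray_0 0.83 [382.1 222.7] [ 0.344 -0.076]
tray_0 0.79 [379.9 329.6] [0.426 0.307]
tray_0 0.68 [335.3 171.5] [ 0.432 -0.377]
tray_0 0.66 [298.4 321.8] [0.587 0.269]
tray_0 0.62 [295.  305.2] [0.592 0.219]
tray_0 0.61 [407.9 275.3] [0.328 0.145]
tray_0_nose 0.74 [300.8 322.5] [0.583 0.272]
polish_block 0.67 [227.1 240.4] [ 0.749 -0.034]
polish_block 0.53 [268.4 178. ] [ 0.642 -0.354]
snap_block 0.92 [231.3 266.9] [0.733 0.075]
blue_clip 0.73 [299.  318.9] [0.586 0.261]
blue_clip 0.71 [240.  303.1] [0.709 0.202]
blue_clip 0.5 [232.3 266.1] [0.731 0.072]
```

View pics/top0.png

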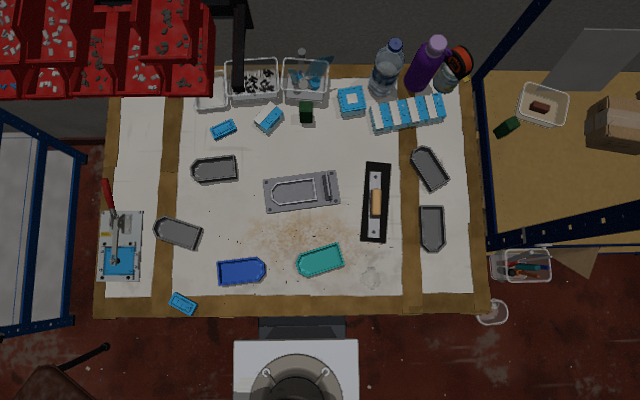

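View pics/side0.png

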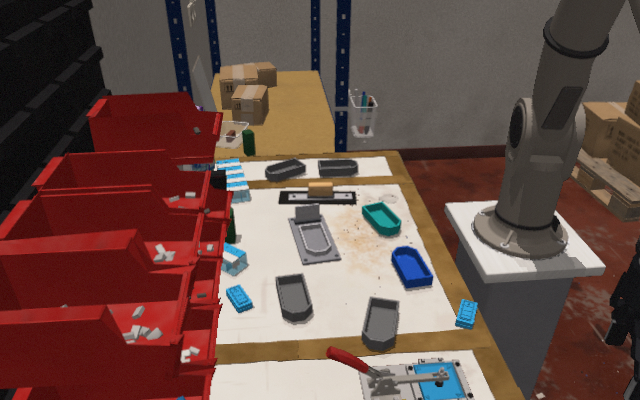

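The top view shows four grey trays, at (214,169), (178,233), (429,168) and (432,228). The blue one at (242,271) and the teal one at (320,261) are decoys. The stand is at (300,192) with its plate on the right, and the file on its pad is at (376,202). Next I'll fit silhouettes in both views to get poses.

```bash
cat > fit.py <<'E'
from h import *
from scipy.optimize import minimize
def outline(i=0,L=.12,W=.062,c=.018):
    a,b=L/2-i,W/2-i; c=c-i*(2-2**.5)
    return np.array([[-a,-b],[a-c,-b],[a,-b+c],[a,b-c],[a-c,b],[-a,b]])
def box(l,w,z0,z1,x=0): return (np.array([[x-l/2,-w/2],[x+l/2,-w/2],[x+l/2,w/2],[x-l/2,w/2]]),z0,z1)
M={'tray':[(outline(),.008,.034),(outline(.007),.004,.008),(outline(.010),0,.004)],
 'stand':[box(.2,.094,0,.008),(outline(),.008,.022),box(.005,.064,.008,.06,-.092)],
 'file':[box(.18,.03,.004,.009),box(.07,.024,.015,.05)],
 'pad':[box(.22,.07,0,.004)],
 'block_file':[box(.18,.03,0,.005),box(.07,.024,.011,.046)]}
def sil(model,p,c,o,S=4,z=0):
    im=np.zeros((400*S,640*S),np.uint8); a=p[2]; R=np.array([[np.cos(a),-np.sin(a)],[np.sin(a),np.cos(a)]])
    for f,z0,z1 in M[model]:
        q=f@R.T+p[:2]; X=np.r_[np.c_[q,np.full(len(q),z0+z)],np.c_[q,np.full(len(q),z1+z)]]
        u=(proj(c,X,o)+.5)*S
        if np.abs(u).max()>2e4: continue
        cv2.fillConvexPoly(im,cv2.convexHull(u.astype(np.int32)),255)
    return cv2.resize(im,(640,400),interpolation=cv2.INTER_AREA)/255.
def fit(model,p0,views,z=0):
    def cost(p):
        s=0
        for c,o,m in views:
            r=sil(model,p,c,o,z=z); s+=1-np.minimum(r,m).sum()/np.maximum(r,m).sum()
        return s/len(views)
    best=None
    for d in (0,np.pi):
        x0=np.array([p0[0],p0[1],p0[2]+d]); 
        r=minimize(cost,x0,method='Nelder-Mead',options=dict(initial_simplex=[x0,x0+[.01,0,0],x0+[0,.01,0],x0+[0,0,.12]],xatol=2e-4,fatol=1e-4,maxiter=90))
        if best is None or r.fun<best[1]: oth=best[1] if best else 9; best=(r.x,r.fun,oth)
        else: best=(*best[:2],r.fun)
    return best
E
cat > m1.py <<'E'
from fit import *
P={'a':(.595,.221,1.5),'b':(.427,.312,1.2),'c':(.596,-.354,-.9+3.14),'d':(.425,-.357,3.14)}
V={k:[] for k in ['a','b','c','d','stand','file','pad']}
for c in ('top','side'):
    _,o=snap(c)
    for d in bot.cut_out(c,'tray_0'):
        m=d['pixels']; 
        for k,p in P.items():
            u=proj(c,[[*p[:2],.02]])[0]; e=d['extent']
            if np.hypot(u[0]-(e[0]+e[2])/2,u[1]-(e[1]+e[3])/2)<15: V[k].append((c,o,m.astype(float)))
    for n,k in (('stand','stand'),('block_file','file')):
        r=bot.cut_out(c,n)
        if r: V[k].append((c,o,r[0]['pixels'].astype(float)))
I={**P,'stand':(.532,-.005,1.7),'file':(.5,-.217,0.05)}
for k,p in I.items():
    for v in [V[k]]+[[x] for x in V[k]]:
        if v: 
            b=fit('tray' if k in P else k,p,v); print(k,[x[0] for x in v],b[0].round(4),np.round(b[1:],3))
E
python3 m1.py
```

```text
a ['top', 'side'] [0.595  0.218  1.6876] [0.075 0.116]
a ['top'] [0.5965 0.2189 1.6904] [0.041 0.107]
a ['side'] [0.5933 0.2151 1.6985] [0.057 0.086]
b ['top', 'side'] [0.4278 0.3105 1.2501] [0.059 0.101]Traceback (most recent call last):
  File "m1.py", line 18, in <module>
    b=fit('tray' if k in P else k,p,v); print(k,[x[0] for x in v],b[0].round(4),np.round(b[1:],3))
  File "fit.py", line 29, in fit
    r=minimize(cost,x0,method='Nelder-Mead',options=dict(initial_simplex=[x0,x0+[.01,0,0],x0+[0,.01,0],x0+[0,0,.12]],xatol=2e-4,fatol=1e-4,maxiter=90))
    res = _minimize_neldermead(fun, x0, args, callback, bounds=bounds,
                               **options)
    fxr = func(xr)
    fx = function(np.copy(x), *(wrapper_args + args))
  File "fit.py", line 24, in cost
    r=sil(model,p,c,o,z=z); s+=1-np.minimum(r,m).sum()/np.maximum(r,m).sum()
  File "fit.py", line 16, in sil
    u=(proj(c,X,o)+.5)*S
       ~~~~^^^^^^^
  File "h.py", line 17, in proj
    K,k,R,t=cam(c,o); P=np.atleast_2d(X)@R.T+t; s=P[:,:2]/P[:,2:]; s=s*(1+k*(s**2).sum(1,keepdims=True))
            ~~~^^^^^
  File "h.py", line 10, in cam
    p=bot.camera_params(c); K=np.array(p['K'])
ValueError: time passes only in moves, steps and waits
```

```bash
sed -i "s/^def cam(c,o=None):/_C={}\ndef _cp(c):\n    if c not in _C: _C[c]=bot.camera_params(c)\n    return _C[c]\ndef cam(c,o=None):/; s/p=bot.camera_params(c); K/p=_cp(c); K/" h.py; time python3 m1.py
```

```text
a ['top', 'side'] [0.595  0.2178 1.6669] [0.077 0.11 ]
a ['top'] [0.5967 0.2201 1.6612] [0.058 0.106]
a ['side'] [0.5932 0.2151 1.6974] [0.034 0.081]
b ['top', 'side'] [0.4271 0.3101 1.2571] [0.062 0.095]
b ['top'] [0.4283 0.3127 1.2457] [0.047 0.092]
b ['side'] [0.4265 0.3078 1.255 ] [0.037 0.086]
c ['top', 'side'] [ 0.5962 -0.3589  6.8017] [0.08  0.119]
c ['top'] [ 0.5965 -0.3579  6.7981] [0.043 0.103]
c ['side'] [ 0.5939 -0.3639  6.8042] [0.076 0.102]
d ['top', 'side'] [ 0.4279 -0.3598  3.0981] [0.085 0.116]
d ['top'] [ 0.4299 -0.3593  3.1115] [0.086 0.117]
d ['side'] [ 0.4248 -0.3622  3.1997] [0.057 0.085]
stand ['top', 'side'] [ 0.534  -0.0166  1.6979] [0.08  0.113]
stand ['top'] [ 0.5362 -0.016   1.6987] [0.033 0.033]
stand ['side'] [ 0.5324 -0.0191  1.6973] [0.087 0.148]
file ['top', 'side'] [ 0.4961 -0.2128 -0.0884] [0.131 0.131]
file ['top'] [ 0.4982 -0.2115 -0.0569] [0.15 0.15]
file ['side'] [ 0.4961 -0.2144 -0.0963] [0.064 0.064]
real	0m26.228s
user	0m27.427s
sys	0m10.548s
```

```bash
cat > go.py <<'E'
import sys; from h import *
# usage: go.py x y z yaw_deg(of jaw axis z)  -> tool shift (mm) and dr y (deg)
o=bot.get_obs(); R=rot(o['tool_rot']); p=np.array(o['eef_pos'])
a=[float(v) for v in sys.argv[1:]]; d=R.T@(np.array(a[:3])-p)
yaw=np.degrees(np.arctan2(R[1,2],R[0,2])); r=(a[3]-yaw+90)%180-90
w=Rn.from_matrix(R.T@np.array([[np.sin(np.radians(yaw+r)),0,np.cos(np.radians(yaw+r))],[-np.cos(np.radians(yaw+r)),0,np.sin(np.radians(yaw+r))],[0,-1,0]])).as_rotvec(degrees=True)
print('shift mm',(d*1e3).round(1),'dr',w.round(2),'rows',np.ceil(max(np.linalg.norm(d)/.0417,abs(r)/7.16)),'pos',p.round(4),'yaw',yaw.round(2),'q7',round(o['q'][6],2))
E
python3 -m crank '[{"linear":[0,-0.13,0],"dr":[0,0,0],"hand":1},{"linear":[0,-0.13,0],"dr":[0,0,0],"hand":1},{"linear":[0,-0.13,0],"dr":[0,0,0],"hand":1},{"linear":[0.25,-0.13,-0.27],"dr":[0,-6,0],"hand":1},{"linear":[0.25,-0.13,-0.27],"dr":[0,-13,0],"hand":1},{"linear":[0.25,-0.13,-0.27],"dr":[0,-13,0],"hand":1},{"linear":[0.25,-0.13,-0.27],"dr":[0,-13,0],"hand":1},{"linear":[0.25,-0.13,-0.27],"dr":[0,-13,0],"hand":1},{"linear":[0.25,-0.13,-0.27],"dr":[0,-13,0],"hand":1},{"linear":[0.25,-0.13,-0.27],"dr":[0,-13,0],"hand":1}]'
python3 go.py 0.5 -0.03 0.36 90; python3 -c "
from h import *
p=bot.camera_params('wrist');print(np.array(p['hand_eye']).round(3),p['K'])"
```

```text
t: 2.83
eef_pos: [0.3283, 0.3779, 0.3605]
tool_rot: [0.707, -0.706, 0.028, -0.028]
contact_force: [1.0, -0.7, 0.3]
gripper_width: 1.0
shift mm [ 2.033e+02  3.000e-01 -3.931e+02] dr [-0.04 -4.52  0.01] rows 11.0 pos [0.3283 0.3779 0.3605] yaw 85.48 q7 0.52
[[ 0.     0.951  0.309 -0.078]
 [ 0.001 -0.309  0.951 -0.143]
 [ 1.     0.    -0.001  0.   ]
 [ 0.     0.     0.     1.   ]] [[303.7710515    0.         324.85303677]
 [  0.         303.7710515  199.75107857]
 [  0.           0.           1.        ]]
```

```bash
R='{"linear":[0.18,0,-0.393],"dr":[0,-4.5,0],"hand":1}'; python3 -m crank '[{"linear":[0.18,0,-0.393],"dr":[0,-4.5,0],"hand":1},{"linear":[0.18,0,-0.393],"dr":[0,-4.5,0],"hand":1},{"linear":[0.18,0,-0.393],"dr":[0,-4.5,0],"hand":1},{"linear":[0.18,0,-0.393],"dr":[0,-4.5,0],"hand":1},{"linear":[0.18,0,-0.393],"dr":[0,-4.5,0],"hand":1},{"linear":[0.18,0,-0.393],"dr":[0,-4.5,0],"hand":1},{"linear":[0.18,0,-0.393],"dr":[0,-4.5,0],"hand":1},{"linear":[0.18,0,-0.393],"dr":[0,-4.5,0],"hand":1},{"linear":[0.18,0,-0.393],"dr":[0,-4.5,0],"hand":1},{"linear":[0.18,0,-0.393],"dr":[0,-4.5,0],"hand":1}]'
python3 -m crank '[{"linear":[0,0,-0.03],"dr":[0,0,0],"hand":1},{"linear":[0,0,-0.03],"dr":[0,0,0],"hand":1},{"linear":[0,0,-0.03],"dr":[0,0,0],"hand":1}]'
cat > m2.py <<'E'
from fit import *
_,o=snap('wrist','w1'); print(o['eef_pos'].round(4) if hasattr(o['eef_pos'],'round') else o['eef_pos'])
for n,z in [('seat',.022),('seat_nose',.022),('edge',.06),('stand',0),('block_file',.004),('file_pad',0)]:
    for d in bot.place_of('wrist',n)[:2]: print(n,round(d['score'],2),np.round(d['xy'],1),unproj('wrist',d['xy'],z,o)[0,:2].round(4))
for k,n,p in (('file','block_file',(.497,-.213,-.07)),('pad','file_pad',(.504,-.216,-.07))):
    r=bot.cut_out('wrist',n)
    if r: print(k,r[0]['extent'],fit(k,p,[('wrist',o,r[0]['pixels'].astype(float))]))
E
python3 m2.py
```

```text
t: 3.67
eef_pos: [0.471, -0.0135, 0.3608]
tool_rot: [0.707, -0.707, -0.0, -0.001]
contact_force: [1.7, 1.1, 0.1]
gripper_width: 0.999
t: 3.92
eef_pos: [0.4707, -0.0432, 0.3604]
tool_rot: [0.707, -0.707, 0.002, -0.002]
contact_force: [-0.3, 0.7, 0.1]
gripper_width: 0.999
[ 0.4707 -0.0432  0.3604]
seat 0.61 [352.5 190.4] [0.5326 0.002 ]
seat_nose 0.74 [383.9 184.8] [0.5233 0.0534]
seat_nose 0.3 [382.4 291.6] [0.7286 0.0624]
edge 0.52 [298.9 205.1] [ 0.5447 -0.0837]
stand 0.91 [354.9 188.1] [0.5349 0.0081]
stand 0.71 [221.8 174.3] [ 0.5093 -0.2191]
block_file 0.86 [224.5 169.1] [ 0.4994 -0.2121]
file_pad 0.78 [220.4 170.3] [ 0.5023 -0.2207]
file_pad 0.36 [494.3 216.4] [0.5887 0.2608]
file [208.1, 114.2, 234.5, 220.5] (array([ 0.49897115, -0.21322867, -0.06142622]), np.float64(0.09202144911597321), np.float64(0.09202144911597321))
pad [202.9, 103.9, 246.1, 239.3] (array([ 0.50663856, -0.21834882, -0.11076982]), np.float64(0.44272645802539545), np.float64(0.44272645802539545))
```

```bash
cat > m3.py <<'E'
from fit import *
o=bot.get_obs(); im=cv2.imread('pics/w1.png'); big=cv2.resize(im,None,fx=3,fy=3,interpolation=cv2.INTER_CUBIC)
def line(p,f,z,col):
    a=p[2];R=np.array([[np.cos(a),-np.sin(a)],[np.sin(a),np.cos(a)]]);q=f@R.T+p[:2]
    u=(proj('wrist',np.c_[q,np.full(len(q),z)],o)+.5)*3
    cv2.polylines(big,[u.round().astype(int)],True,col,1)
s=(.5335,.003,1.698)
line(s,outline(),.022,(0,0,255)); line(s,box(.2,.094,0,0)[0],.008,(0,255,0)); line(s,box(.2,.094,0,0,-.02)[0],.008,(255,255,0)); line(s,box(.005,.064,0,0,-.092)[0],.06,(255,0,255))
f=(.499,-.213,-.0614); line(f,box(.18,.03,0,0)[0],.009,(0,0,255)); line(f,box(.07,.024,0,0)[0],.05,(0,255,0)); line((.5045,-.2165,-.0614),box(.22,.07,0,0)[0],.004,(255,0,0))
cv2.imwrite('pics/w1b.png',big[300:750,560:1340])
E
python3 m3.py
```

```text
(no output)
```

View pics/w1b.png

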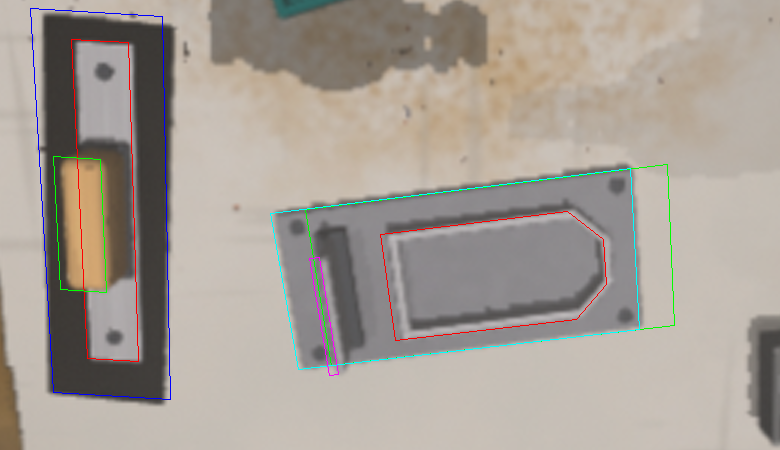

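Seen in the image: the seat overlay agrees to within about 2 mm. The base sits 20 mm toward the plate (cyan), the clipped end is on the right (+y), and the file grip is at crop (85,225). Moving to above the file.

```bash
python3 go.py 0.499 -0.212 0.13 87; python3 -m crank '[{"linear":[0.028,0.12,-0.169],"dr":[0,3,0],"hand":1},{"linear":[0.028,0.23,-0.169],"dr":[0,3,0],"hand":1},{"linear":[0.028,0.23,-0.169],"dr":[0,3,0],"hand":1},{"linear":[0.028,0.23,-0.169],"dr":[0,3,0],"hand":1},{"linear":[0.028,0.23,-0.169],"dr":[0,3,0],"hand":1},{"linear":[0.028,0.23,-0.169],"dr":[0,3,0],"hand":1},{"linear":[0.028,0.23,-0.169],"dr":[0,3,0],"hand":1},{"linear":[0.028,0.23,-0.169],"dr":[0,3,0],"hand":1},{"linear":[0.028,0.23,-0.169],"dr":[0,3,0],"hand":1},{"linear":[0.028,0.23,-0.169],"dr":[0,3,0],"hand":1}]'
cat > m4.py <<'E'
from fit import *
im,o=snap('wrist','w2')
for n,k,p in (('block_file','file',(.499,-.213,-.05)),('file_pad','pad',(.503,-.217,-.05))):
    r=bot.cut_out('wrist',n)
    if r:
        m=r[0]['pixels']
        if k=='pad': 
            f=bot.cut_out('wrist','block_file'); m=m|f[0]['pixels'] if f else m
        b=fit(k,p,[('wrist',o,m.astype(float))]); print(k,r[0]['extent'],b[0].round(4),b[1])
E
python3 m4.py; python3 go.py 0.499 -0.212 0.018 87
```

```text
shift mm [  28.   230.2 -171.4] dr [-0.    3.05 -0.  ] rows 7.0 pos [ 0.4708 -0.0407  0.3602] yaw 90.05 q7 1.54
t: 5.2
eef_pos: [0.4993, -0.2099, 0.1308]
tool_rot: [0.707, -0.707, 0.018, -0.019]
contact_force: [0.2, 0.2, 0.2]
gripper_width: 0.999
file [418.4, 152.1, 634.0, 290.6] [ 0.499 -0.213 -0.05 ] 1.0
pad [278.4, 70.6, 367.4, 302.6] [ 0.5065 -0.2182 -0.1135] 0.6979792378161462
shift mm [ -1.2 113.8  -2.8] dr [-0.03  0.09  0.18] rows 3.0 pos [ 0.5    -0.2093  0.1318] yaw 87.09 q7 2.14
```

View pics/w2.png

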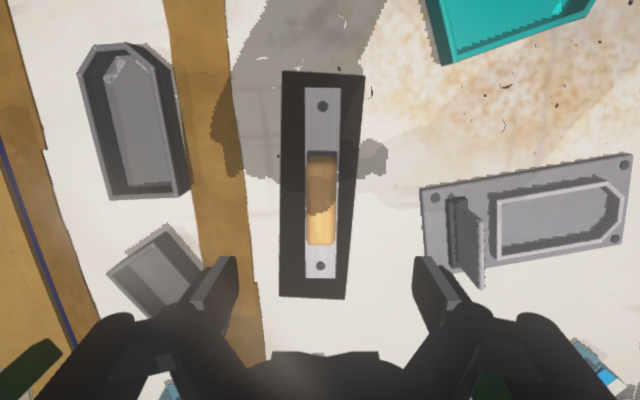

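```bash
python3 - <<'E'
from h import *
o=bot.get_obs()
f=lambda u,z: unproj('wrist',np.array(u)+.0,z,o)[:,:2]
b=f([[305,87],[340,88],[336,278],[305,278]],.009); print('blade',b.round(4),b.mean(0).round(4))
g=f([[307,155],[336,156],[335,245],[306,245]],.05); print('grip',g.round(4),g.mean(0).round(4))
p=f([[282,70],[365,75],[346,299],[279,295]],.004); print('pad',p.round(4),p.mean(0).round(4))
for q in (b,p): print(np.degrees([np.arctan2(*(q[2]-q[1])[::-1]),np.arctan2(*(q[3]-q[0])[::-1])]))
print(o['eef_pos'])
im=cv2.imread('pics/w2.png')
hsv=cv2.cvtColor(im,cv2.COLOR_BGR2GRAY)
for r in (110,170,230,265): print(r,[int(v) for v in hsv[r,270:376:2]])
E
```

```text
blade [[ 0.4097 -0.221 ]
 [ 0.412  -0.1923]
 [ 0.5916 -0.2027]
 [ 0.59   -0.2339]] [ 0.5008 -0.2125]
grip [[ 0.4592 -0.2204]
 [ 0.461  -0.199 ]
 [ 0.5341 -0.2027]
 [ 0.5329 -0.2264]] [ 0.4968 -0.2121]
pad [[ 0.3951 -0.2394]
 [ 0.4025 -0.1709]
 [ 0.621  -0.1931]
 [ 0.6125 -0.2632]] [ 0.5078 -0.2166]
[-3.31014003 -4.06420766]
[-5.79699785 -6.2331015 ]
[ 0.50001329 -0.20933437  0.13182791]
110 [149, 148, 148, 149, 149, 126, 52, 48, 48, 49, 48, 49, 48, 48, 49, 47, 49, 74, 141, 143, 141, 141, 142, 141, 126, 83, 74, 75, 109, 140, 141, 141, 144, 142, 140, 96, 54, 55, 55, 58, 64, 64, 65, 66, 66, 67, 130, 221, 222, 221, 220, 217, 216]
170 [143, 145, 149, 150, 149, 94, 53, 52, 52, 53, 53, 53, 52, 53, 51, 52, 52, 61, 104, 119, 125, 132, 135, 138, 138, 136, 134, 132, 133, 132, 130, 122, 114, 107, 101, 55, 56, 57, 57, 58, 59, 60, 61, 75, 137, 138, 139, 140, 139, 139, 140, 141, 140]
230 [225, 225, 225, 225, 222, 85, 66, 66, 65, 67, 67, 67, 66, 66, 66, 67, 67, 83, 148, 158, 178, 192, 194, 205, 208, 207, 202, 203, 203, 202, 192, 178, 151, 144, 74, 71, 73, 73, 73, 75, 86, 213, 227, 227, 227, 227, 227, 227, 227, 227, 227, 227, 227]
265 [224, 224, 224, 224, 189, 73, 68, 69, 69, 69, 68, 69, 69, 70, 69, 69, 69, 77, 178, 198, 201, 204, 199, 134, 101, 103, 103, 122, 200, 203, 204, 202, 199, 95, 76, 75, 76, 76, 77, 187, 225, 225, 225, 225, 225, 225, 225, 225, 225, 225, 225, 225, 225]
```

```bash
python3 -m crank '[{"linear":[-0.001,0.04,-0.003],"dr":[0,0.5,0],"hand":1},{"linear":[-0.001,0.08,-0.003],"dr":[0,0.5,0],"hand":1},{"linear":[-0.001,0.1,-0.003],"dr":[0,0.5,0],"hand":1},{"linear":[-0.001,0.114,-0.003],"dr":[0,0.5,0],"hand":1},{"linear":[-0.001,0.114,-0.003],"dr":[0,0.5,0],"hand":1},{"linear":[-0.001,0.114,-0.003],"dr":[0,0.5,0],"hand":1}]'
python3 -m crank '[{"linear":[0,0,0],"dr":[0,0,0],"hand":-1},{"linear":[0,0,0],"dr":[0,0,0],"hand":-1},{"linear":[0,0,0],"dr":[0,0,0],"hand":-1},{"linear":[0,0,0],"dr":[0,0,0],"hand":-1},{"linear":[0,0,0],"dr":[0,0,0],"hand":-1},{"linear":[0,0,0],"dr":[0,0,0],"hand":-1},{"linear":[0,0,0],"dr":[0,0,0],"hand":-1},{"linear":[0,0,0],"dr":[0,0,0],"hand":-1},{"linear":[0,0,0],"dr":[0,0,0],"hand":-1},{"linear":[0,0,0],"dr":[0,0,0],"hand":-1}]' 100
python3 go.py 0.5 -0.212 0.018 86.5
```

```text
t: 5.9
eef_pos: [0.498, -0.2128, 0.0169]
tool_rot: [0.707, -0.707, 0.021, -0.022]
contact_force: [-0.7, 0.1, 0.2]
gripper_width: 1.001
t: 6.73
eef_pos: [0.4982, -0.2134, 0.0171]
tool_rot: [0.707, -0.707, 0.021, -0.022]
contact_force: [-1.1, 0.2, 6.2]
gripper_width: 0.264
shift mm [ 1.8 -0.9  1.5] dr [-0.02 -0.03  0.07] rows 1.0 pos [ 0.4982 -0.2134  0.0171] yaw 86.47 q7 2.26
```

```bash
python3 -m crank '[{"linear":[0,-0.03,0],"dr":[0,0,0],"hand":-1},{"linear":[0,-0.07,0],"dr":[0,0,0],"hand":-1},{"linear":[0,-0.11,0],"dr":[0,0,0],"hand":-1},{"linear":[0,-0.11,0],"dr":[0,7,0],"hand":-1},{"linear":[0,-0.11,0],"dr":[0,14,0],"hand":-1},{"linear":[0,-0.11,0],"dr":[0,21,0],"hand":-1},{"linear":[0,-0.11,0],"dr":[0,28,0],"hand":-1},{"linear":[0,-0.11,0],"dr":[0,35,0],"hand":-1},{"linear":[0,-0.11,0],"dr":[0,42,0],"hand":-1},{"linear":[0,-0.11,0],"dr":[0,42,0],"hand":-1}]' 100
python3 -m crank '[{"linear":[0,0,0],"dr":[0,7,0],"hand":-1},{"linear":[0,0,0],"dr":[0,14,0],"hand":-1},{"linear":[0,0,0],"dr":[0,21,0],"hand":-1},{"linear":[0,0,0],"dr":[0,28,0],"hand":-1},{"linear":[0,0,0],"dr":[0,35,0],"hand":-1},{"linear":[0,0,0],"dr":[0,37,0],"hand":-1},{"linear":[0,0,0],"dr":[0,37,0],"hand":-1},{"linear":[0,0,0],"dr":[0,37,0],"hand":-1}]'
python3 go.py 0.554 -0.163 0.11 7.3
```

```text
t: 7.57
eef_pos: [0.4971, -0.2128, 0.1258]
tool_rot: [-0.651, 0.652, -0.275, 0.274]
contact_force: [0.2, -0.2, -2.6]
gripper_width: 0.267
t: 8.23
eef_pos: [0.4973, -0.2131, 0.126]
tool_rot: [-0.532, 0.533, -0.465, 0.465]
contact_force: [-0.4, -0.3, -2.2]
gripper_width: 0.263
shift mm [-42.1  16.   62.9] dr [ 0.04  0.41 -0.02] rows 2.0 pos [ 0.4973 -0.2131  0.126 ] yaw 7.71 q7 1.04
```

```bash
python3 -m crank '[{"linear":[-0.021,0.008,0.032],"dr":[0,0.4,0],"hand":-1},{"linear":[-0.042,0.016,0.063],"dr":[0,0.4,0],"hand":-1},{"linear":[-0.042,0.016,0.063],"dr":[0,0.4,0],"hand":-1},{"linear":[-0.042,0.016,0.063],"dr":[0,0.4,0],"hand":-1}]'
cat > m5.py <<'E'
from fit import *
o=bot.get_obs(); print(o['eef_pos'],o['contact_force'])
its=[]
for c,x0,x1,y0,y1 in (('top',240,420,130,260),('side',240,400,150,280)):
    im,_=snap(c); big=cv2.resize(im,None,fx=4,fy=4,interpolation=cv2.INTER_CUBIC)
    def line(p,f,z,col):
        a=p[2];R=np.array([[np.cos(a),-np.sin(a)],[np.sin(a),np.cos(a)]]);q=f@R.T+p[:2]
        u=(proj(c,np.c_[q,np.full(len(q),z)])+.5)*4
        cv2.polylines(big,[u.round().astype(int)],True,col,1)
    s=(.5335,.003,1.698)
    line(s,outline(),.022,(0,0,255)); line(s,box(.2,.094,0,0,-.02)[0],.008,(255,255,0)); line(s,box(.005,.064,0,0,-.092)[0],.06,(255,0,255))
    zb=o['eef_pos'][2]-.0131; line((o['eef_pos'][0],o['eef_pos'][1],1.698),box(.18,.03,0,0)[0],zb,(0,255,0))
    its.append(cv2.resize(big[4*y0:4*y1,4*x0:4*x1],(640,460 if c=='top' else 520)))
cv2.imwrite('pics/ts1.png',cv2.resize(np.vstack(its),None,fx=.6,fy=.6,interpolation=cv2.INTER_AREA))
E
python3 m5.py
```

```text
t: 8.57
eef_pos: [0.5561, -0.1609, 0.1094]
tool_rot: [0.532, -0.532, 0.466, -0.466]
contact_force: [-0.6, -0.8, -3.6]
gripper_width: 0.263
[ 0.55610885 -0.16085693  0.10935152] [-0.61023121 -0.7804341  -3.55664988]
```

View pics/ts1.png

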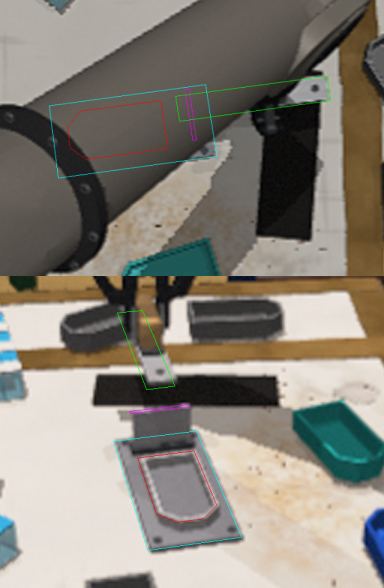

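```bash
python3 -m crank '[{"linear":[0.004,0.015,0],"dr":[0,0,0],"hand":-1},{"linear":[0.004,0.028,0],"dr":[0,0,0],"hand":-1},{"linear":[0.004,0.032,0],"dr":[0,0,0],"hand":-1},{"linear":[0.004,0.032,0],"dr":[0,0,0],"hand":-1},{"linear":[0.004,0.032,0],"dr":[0,0,0],"hand":-1}]'
python3 go.py 0.554 -0.163 0.073 7.3
python3 -m crank '[{"linear":[0,0.001,0],"dr":[0,0,0],"hand":-1},{"linear":[0,0.002,0],"dr":[0,0,0],"hand":-1},{"linear":[0,0.002,0],"dr":[0,0,0],"hand":-1}]'; python3 -m crank '[{"linear":[0,0.001,0],"dr":[0,0,0],"hand":-1},{"linear":[0,0.001,0],"dr":[0,0,0],"hand":-1}]'
```

```text
t: 9.08
eef_pos: [0.5544, -0.1678, 0.0777]
tool_rot: [-0.529, 0.53, -0.469, 0.468]
contact_force: [1.1, 0.2, -1.9]
gripper_width: 0.269
shift mm [-4.8  4.7  0.2] dr [ 0.07 -0.27 -0.02] rows 1.0 pos [ 0.5544 -0.1678  0.0777] yaw 7.03 q7 0.98
t: 9.33
eef_pos: [0.5553, -0.1674, 0.0764]
tool_rot: [0.53, -0.53, 0.468, -0.468]
contact_force: [-0.1, -0.2, -2.3]
gripper_width: 0.264
t: 9.5
eef_pos: [0.5552, -0.1673, 0.0753]
tool_rot: [0.53, -0.53, 0.468, -0.468]
contact_force: [-0.2, 0.0, -3.1]
gripper_width: 0.263
```

```bash
for i in 1; do python3 -m crank '[{"linear":[0,0.001,0],"dr":[0,0,0],"hand":-1},{"linear":[0,0.001,0],"dr":[0,0,0],"hand":-1}]'; python3 -m crank '[{"linear":[0,0.001,0],"dr":[0,0,0],"hand":-1},{"linear":[0,0.001,0],"dr":[0,0,0],"hand":-1}]'; done | grep -E "eef|force"
```

```text
eef_pos: [0.5551, -0.1673, 0.0742]
contact_force: [0.6, 0.3, -2.7]
eef_pos: [0.555, -0.1674, 0.0731]
contact_force: [-0.2, 0.2, -2.8]
```

```bash
python3 -m crank '[{"linear":[0,0.0005,0],"dr":[0,0,0],"hand":-1},{"linear":[0,0.0005,0],"dr":[0,0,0],"hand":-1},{"linear":[0,0.0005,0],"dr":[0,0,0],"hand":-1}]' | grep -E "eef|force"
```

```text
eef_pos: [0.5551, -0.1675, 0.0729]
contact_force: [0.2, 0.4, -1.6]
```

```bash
python3 -m crank '[{"linear":[0,0.001,0],"dr":[0,0,0],"hand":-1},{"linear":[0,0.001,0],"dr":[0,0,0],"hand":-1},{"linear":[0,0.001,0],"dr":[0,0,0],"hand":-1}]' | grep -E "eef|force"
```

```text
eef_pos: [0.5552, -0.1676, 0.0722]
contact_force: [-1.4, -0.0, 4.6]
```

```bash
python3 -m crank '[{"linear":[0,0.001,0],"dr":[0,0,0],"hand":-1},{"linear":[0,0.001,0],"dr":[0,0,0],"hand":-1},{"linear":[0,0.001,0],"dr":[0,0,0],"hand":-1}]' | grep -E "eef|force"; python3 -c "
from h import *
print(bot.get_obs()['torque'])"
```

```text
eef_pos: [0.5553, -0.1678, 0.0717]
contact_force: [-2.1, -0.8, 9.9]
[1.05647584 0.70824181 0.17344354]
```

```bash
python3 -m crank '[{"linear":[-0.002,-0.001,0],"dr":[0,0,0],"hand":-1},{"linear":[-0.008,-0.001,0],"dr":[0,0,0],"hand":-1},{"linear":[-0.016,-0.001,0],"dr":[0,0,0],"hand":-1},{"linear":[-0.024,-0.001,0],"dr":[0,0,0],"hand":-1},{"linear":[-0.032,-0.001,0],"dr":[0,0,0],"hand":-1},{"linear":[-0.040,-0.001,0],"dr":[0,0,0],"hand":-1}]'|grep -E "eef|force"
```

```text
eef_pos: [0.5515, -0.13, 0.0729]
contact_force: [-0.0, -6.4, 5.3]
```

```bash
python3 -m crank '[{"linear":[-0.008,0,0],"dr":[0,0,0],"hand":-1},{"linear":[-0.016,0,0],"dr":[0,0,0],"hand":-1},{"linear":[-0.024,0,0],"dr":[0,0,0],"hand":-1},{"linear":[-0.032,0,0],"dr":[0,0,0],"hand":-1},{"linear":[-0.040,0,0],"dr":[0,0,0],"hand":-1}]'|grep -E "eef|force"
```

```text
eef_pos: [0.5467, -0.0903, 0.0729]
contact_force: [0.4, -7.0, 5.5]
```

```bash
python3 -m crank '[{"linear":[-0.008,0,0],"dr":[0,0,0],"hand":-1},{"linear":[-0.016,0,0],"dr":[0,0,0],"hand":-1},{"linear":[-0.024,0,0],"dr":[0,0,0],"hand":-1},{"linear":[-0.032,0,0],"dr":[0,0,0],"hand":-1},{"linear":[-0.040,0,0],"dr":[0,0,0],"hand":-1}]'|grep -E "eef|force"
```

```text
eef_pos: [0.5416, -0.0502, 0.0726]
contact_force: [-0.1, -5.0, 4.5]
```

```bash
python3 -m crank '[{"linear":[-0.008,0.0003,0],"dr":[0,0,0],"hand":-1},{"linear":[-0.016,0.0003,0],"dr":[0,0,0],"hand":-1},{"linear":[-0.024,0.0003,0],"dr":[0,0,0],"hand":-1},{"linear":[-0.032,0.0003,0],"dr":[0,0,0],"hand":-1},{"linear":[-0.040,0.0003,0],"dr":[0,0,0],"hand":-1},{"linear":[-0.043,0.0003,0],"dr":[0,0,0],"hand":-1}]'|grep -E "eef|force"; python3 -m crank '[{"linear":[0,-0.008,0],"dr":[0,0,0],"hand":-1},{"linear":[0,-0.02,0],"dr":[0,0,0],"hand":-1},{"linear":[0,-0.036,0],"dr":[0,0,0],"hand":-1},{"linear":[0,-0.036,0],"dr":[0,0,0],"hand":-1}]'|grep -E "eef|force"; python3 go.py .5545 -.1678 .109 7.3; python3 -c "
from h import *
print(unproj('side',[d['xy'] for d in [(0,0)]],0)) if 0 else None
im,o=snap('side','s2'); cv2.imwrite('pics/s2c.png',cv2.resize(im[130:290,230:430],None,fx=3,fy=3,interpolation=cv2.INTER_CUBIC))"
```

```text
eef_pos: [0.536, -0.0063, 0.0719]
contact_force: [0.6, -4.6, 5.8]
eef_pos: [0.5362, -0.0056, 0.1099]
contact_force: [0.9, -0.5, -1.7]
shift mm [163.2   0.7  -1.8] dr [-0.17 -0.23 -0.04] rows 4.0 pos [ 0.5362 -0.0056  0.1099] yaw 7.07 q7 0.69
```

View pics/s2c.png

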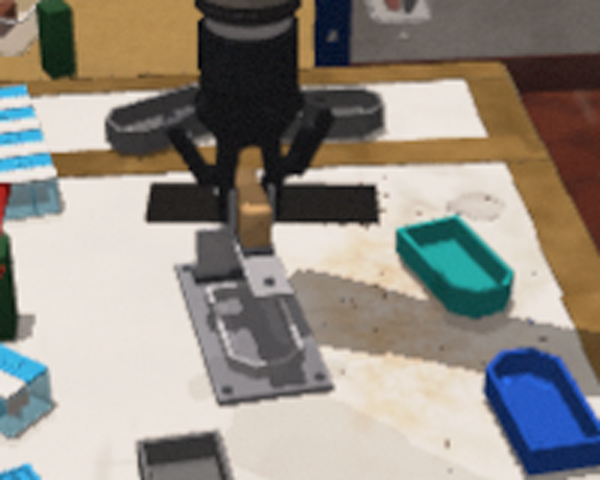

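```bash
python3 -m crank '[{"linear":[0.03,0,0],"dr":[0,0,0],"hand":-1},{"linear":[0.065,0,-0.001],"dr":[0,0,0],"hand":-1},{"linear":[0.1,0,-0.001],"dr":[0,0,0],"hand":-1},{"linear":[0.135,0,-0.002],"dr":[0,0,0],"hand":-1},{"linear":[0.163,0,-0.002],"dr":[0,0,0],"hand":-1},{"linear":[0.163,0,-0.002],"dr":[0,0,0],"hand":-1},{"linear":[0.163,0.015,-0.002],"dr":[0,0,0],"hand":-1},{"linear":[0.163,0.028,-0.002],"dr":[0,0,0],"hand":-1},{"linear":[0.163,0.034,-0.002],"dr":[0,0,0],"hand":-1},{"linear":[0.163,0.034,-0.002],"dr":[0,0,0],"hand":-1}]'|grep -E "eef|force"; python3 -m crank '[{"linear":[0,0.001,0],"dr":[0,0,0],"hand":-1},{"linear":[0,0.001,0],"dr":[0,0,0],"hand":-1},{"linear":[0,0.001,0],"dr":[0,0,0],"hand":-1}]'|grep -E "eef|force"; python3 go.py .5545 -.1678 .073 7.3
```

```text
eef_pos: [0.5523, -0.1658, 0.0715]
contact_force: [-0.9, -0.2, -0.8]
eef_pos: [0.5531, -0.1669, 0.0722]
contact_force: [0.1, -0.4, -3.9]
shift mm [ 1.1 -0.8  1.3] dr [ 0.02 -0.16 -0.01] rows 1.0 pos [ 0.5531 -0.1669  0.0722] yaw 7.14 q7 0.98
```

```bash
python3 -m crank '[{"linear":[0,0.001,0],"dr":[0,0,0],"hand":-1},{"linear":[0,0.001,0],"dr":[0,0,0],"hand":-1},{"linear":[0,0.001,0],"dr":[0,0,0],"hand":-1}]'|grep -E "eef|force"; python3 -m crank '[{"linear":[0,0.0005,0],"dr":[0,0,0],"hand":-1},{"linear":[0,0.0005,0],"dr":[0,0,0],"hand":-1},{"linear":[0,0.0005,0],"dr":[0,0,0],"hand":-1}]'|grep -E "eef|force"
```

```text
eef_pos: [0.5532, -0.1674, 0.0716]
contact_force: [0.1, 0.4, -1.4]
eef_pos: [0.5533, -0.1676, 0.0712]
contact_force: [-0.4, 1.2, 1.3]
```

```bash
python3 -m crank '[{"linear":[-0.002,0.0004,0],"dr":[0,0,0],"hand":-1},{"linear":[-0.008,0.0004,0],"dr":[0,0,0],"hand":-1},{"linear":[-0.016,0.0004,0],"dr":[0,0,0],"hand":-1},{"linear":[-0.024,0.0004,0],"dr":[0,0,0],"hand":-1},{"linear":[-0.032,0.0004,0],"dr":[0,0,0],"hand":-1},{"linear":[-0.040,0.0004,0],"dr":[0,0,0],"hand":-1}]'|grep -E "eef|force"
```

```text
eef_pos: [0.5497, -0.1312, 0.0721]
contact_force: [0.7, -7.8, 5.9]
```

```bash
python3 -m crank '[{"linear":[-0.008,-0.0001,0],"dr":[0,0,0],"hand":-1},{"linear":[-0.016,-0.0001,0],"dr":[0,0,0],"hand":-1},{"linear":[-0.024,-0.0001,0],"dr":[0,0,0],"hand":-1},{"linear":[-0.032,-0.0001,0],"dr":[0,0,0],"hand":-1},{"linear":[-0.040,-0.0001,0],"dr":[0,0,0],"hand":-1}]'|grep -E "eef|force"
```

```text
eef_pos: [0.5453, -0.0924, 0.0726]
contact_force: [1.4, -9.0, 8.7]
```

```bash
python3 -m crank '[{"linear":[-0.008,-0.0005,0],"dr":[0,0,0],"hand":-1},{"linear":[-0.016,-0.0006,0],"dr":[0,0,0],"hand":-1},{"linear":[-0.024,-0.0006,0],"dr":[0,0,0],"hand":-1},{"linear":[-0.032,-0.0006,0],"dr":[0,0,0],"hand":-1},{"linear":[-0.040,-0.0006,0],"dr":[0,0,0],"hand":-1}]'|grep -E "eef|force"
```

```text
eef_pos: [0.5402, -0.0521, 0.0728]
contact_force: [1.3, -8.6, 6.3]
```

```bash
python3 -m crank '[{"linear":[-0.008,-0.0001,0],"dr":[0,0,0],"hand":-1},{"linear":[-0.016,-0.0001,0],"dr":[0,0,0],"hand":-1},{"linear":[-0.024,-0.0001,0],"dr":[0,0,0],"hand":-1},{"linear":[-0.032,-0.0001,0],"dr":[0,0,0],"hand":-1},{"linear":[-0.040,-0.0001,0],"dr":[0,0,0],"hand":-1},{"linear":[-0.044,-0.0001,0],"dr":[0,0,0],"hand":-1}]'|grep -E "eef|force"; python3 -m crank '[{"linear":[0,-0.008,0],"dr":[0,0,0],"hand":-1},{"linear":[0,-0.02,0],"dr":[0,0,0],"hand":-1},{"linear":[0,-0.036,0],"dr":[0,0,0],"hand":-1},{"linear":[0,-0.036,0],"dr":[0,0,0],"hand":-1}]'|grep -E "eef|force"; python3 go.py .5535 -.1678 .109 7.3
```

```text
eef_pos: [0.5347, -0.0075, 0.0726]
contact_force: [1.1, -7.1, 6.8]
eef_pos: [0.5341, -0.0049, 0.1098]
contact_force: [0.8, -0.5, -2.0]
shift mm [164.    0.7  -0.8] dr [-0.18 -0.23 -0.02] rows 4.0 pos [ 0.5341 -0.0049  0.1098] yaw 7.07 q7 0.69
```

```bash
python3 -m crank '[{"linear":[0.03,0,0],"dr":[0,0,0],"hand":-1},{"linear":[0.065,0,0],"dr":[0,0,0],"hand":-1},{"linear":[0.1,0,0],"dr":[0,0,0],"hand":-1},{"linear":[0.135,0,0],"dr":[0,0,0],"hand":-1},{"linear":[0.164,0,0],"dr":[0,0,0],"hand":-1},{"linear":[0.164,0,0],"dr":[0,0,0],"hand":-1},{"linear":[0.164,0.015,0],"dr":[0,0,0],"hand":-1},{"linear":[0.164,0.027,0],"dr":[0,0,0],"hand":-1},{"linear":[0.164,0.033,0],"dr":[0,0,0],"hand":-1},{"linear":[0.164,0.033,0],"dr":[0,0,0],"hand":-1}]'|grep -E "eef|force"; python3 -m crank '[{"linear":[0,0.001,0],"dr":[0,0,0],"hand":-1},{"linear":[0,0.002,0],"dr":[0,0,0],"hand":-1},{"linear":[0,0.002,0],"dr":[0,0,0],"hand":-1},{"linear":[0,0.002,0],"dr":[0,0,0],"hand":-1}]'|grep -E "eef|force"
```

```text
eef_pos: [0.5521, -0.1653, 0.072]
contact_force: [-0.5, -0.9, -2.7]
eef_pos: [0.5533, -0.1674, 0.0725]
contact_force: [-0.4, 0.0, -2.5]
```

```bash
python3 -m crank '[{"linear":[0,0.0008,0],"dr":[0,0,0],"hand":-1},{"linear":[0,0.0008,0],"dr":[0,0,0],"hand":-1},{"linear":[0,0.0008,0],"dr":[0,0,0],"hand":-1}]'|grep -E "eef|force"
```

```text
eef_pos: [0.5533, -0.1676, 0.0717]
contact_force: [0.5, -0.0, -1.4]
```

```bash
python3 -m crank '[{"linear":[0,0.0007,0],"dr":[0,0,0],"hand":-1},{"linear":[0,0.0007,0],"dr":[0,0,0],"hand":-1}]'|grep -E "eef|force"; python3 -m crank '[{"linear":[-0.002,0.0003,0],"dr":[0,0,0],"hand":-1},{"linear":[-0.008,0.0003,0],"dr":[0,0,0],"hand":-1},{"linear":[-0.016,0.0003,0],"dr":[0,0,0],"hand":-1},{"linear":[-0.024,0.0003,0],"dr":[0,0,0],"hand":-1},{"linear":[-0.032,0.0003,0],"dr":[0,0,0],"hand":-1},{"linear":[-0.040,0.0001,0],"dr":[0,0,0],"hand":-1}]'|grep -E "eef|force"
```

```text
eef_pos: [0.5533, -0.1678, 0.0712]
contact_force: [-0.5, 0.1, 2.5]
eef_pos: [0.5495, -0.1307, 0.0722]
contact_force: [0.5, -6.0, 5.8]
```

```bash
python3 -m crank '[{"linear":[-0.008,-0.0003,0],"dr":[0,0,0],"hand":-1},{"linear":[-0.016,-0.0003,0],"dr":[0,0,0],"hand":-1},{"linear":[-0.024,-0.0004,0],"dr":[0,0,0],"hand":-1},{"linear":[-0.032,-0.0004,0],"dr":[0,0,0],"hand":-1},{"linear":[-0.040,-0.0005,0],"dr":[0,0,0],"hand":-1}]'|grep -E "eef|force"
```

```text
eef_pos: [0.5448, -0.0911, 0.0727]
contact_force: [1.4, -7.5, 6.1]
```

```bash
python3 -m crank '[{"linear":[-0.008,-0.0001,0],"dr":[0,0,0],"hand":-1},{"linear":[-0.016,-0.0001,0],"dr":[0,0,0],"hand":-1},{"linear":[-0.024,-0.0001,0],"dr":[0,0,0],"hand":-1},{"linear":[-0.032,-0.0001,0],"dr":[0,0,0],"hand":-1},{"linear":[-0.040,-0.0001,0],"dr":[0,0,0],"hand":-1}]'|grep -E "eef|force"
```

```text
eef_pos: [0.54, -0.0518, 0.0728]
contact_force: [1.2, -7.0, 6.6]
```

```bash
python3 -m crank '[{"linear":[-0.008,0,0],"dr":[0,0,0],"hand":-1},{"linear":[-0.016,0,0],"dr":[0,0,0],"hand":-1},{"linear":[-0.024,0,0],"dr":[0,0,0],"hand":-1},{"linear":[-0.032,0,0],"dr":[0,0,0],"hand":-1},{"linear":[-0.040,0,0],"dr":[0,0,0],"hand":-1},{"linear":[-0.044,0,0],"dr":[0,0,0],"hand":-1}]'|grep -E "eef|force"; python3 -m crank '[{"linear":[0,-0.008,0],"dr":[0,0,0],"hand":-1},{"linear":[0,-0.02,0],"dr":[0,0,0],"hand":-1},{"linear":[0,-0.045,0],"dr":[0,0,0],"hand":-1},{"linear":[0,-0.055,0],"dr":[0,0,0],"hand":-1},{"linear":[0,-0.055,0],"dr":[0,0,0],"hand":-1}]'|grep -E "eef|force"; python3 go.py .506 -.216 .13 84.5; python3 -c "
from h import *
for c in ('top','side'):
  snap(c)
  for d in bot.place_of(c,'file_pad'): print(c,d['score'],d['xy'],unproj(c,d['xy'],0)[0].round(4))
"
```

```text
eef_pos: [0.5347, -0.0073, 0.0726]
contact_force: [1.2, -7.2, 7.0]
eef_pos: [0.5343, -0.0048, 0.1286]
contact_force: [0.8, -0.8, -2.5]
shift mm [206.1  -1.7 -54.2] dr [ -0.22 -77.41   0.13] rows 11.0 pos [ 0.5343 -0.0048  0.1286] yaw 7.09 q7 0.66
top 0.91 [374.7, 198.3] [ 0.5152 -0.214   0.    ]
side 0.94 [316.6, 196.7] [ 0.5048 -0.2278  0.    ]
```

```bash
python3 -m crank '[{"linear":[0.03,0,-0.008],"dr":[0,-7,0],"hand":-1},{"linear":[0.06,0,-0.016],"dr":[0,-14,0],"hand":-1},{"linear":[0.09,0,-0.024],"dr":[0,-21,0],"hand":-1},{"linear":[0.12,0,-0.032],"dr":[0,-28,0],"hand":-1},{"linear":[0.15,0,-0.040],"dr":[0,-35,0],"hand":-1},{"linear":[0.18,0,-0.047],"dr":[0,-42,0],"hand":-1},{"linear":[0.206,0,-0.053],"dr":[0,-49,0],"hand":-1},{"linear":[0.206,0,-0.053],"dr":[0,-56,0],"hand":-1},{"linear":[0.206,0,-0.053],"dr":[0,-63,0],"hand":-1},{"linear":[0.206,0,-0.053],"dr":[0,-63,0],"hand":-1}]'|grep -E "eef|force"; python3 go.py .508 -.2155 .05 84
```

```text
eef_pos: [0.5047, -0.2165, 0.1255]
contact_force: [0.2, -0.2, -3.3]
shift mm [ 2.9 75.5  2.1] dr [ -0.03 -13.79  -0.09] rows 2.0 pos [ 0.5047 -0.2165  0.1255] yaw 70.21 q7 1.92
```

```bash
python3 -m crank '[{"linear":[0.003,0,0.002],"dr":[0,-7,0],"hand":-1},{"linear":[0.003,0.025,0.002],"dr":[0,-13.8,0],"hand":-1},{"linear":[0.003,0.055,0.002],"dr":[0,-13.8,0],"hand":-1},{"linear":[0.003,0.08,0.002],"dr":[0,-13.8,0],"hand":-1},{"linear":[0.003,0.095,0.002],"dr":[0,-13.8,0],"hand":-1},{"linear":[0.003,0.102,0.002],"dr":[0,-13.8,0],"hand":-1},{"linear":[0.003,0.102,0.002],"dr":[0,-13.8,0],"hand":-1}]'|grep -E "eef|force"; python3 go.py .508 -.2155 .018 84
```

```text
eef_pos: [0.5078, -0.2142, 0.0224]
contact_force: [0.3, -0.1, -2.5]
shift mm [ 0.4  4.4 -1.2] dr [-0.03 -0.23 -0.23] rows 1.0 pos [ 0.5078 -0.2142  0.0224] yaw 83.77 q7 2.22
```

```bash
python3 -m crank '[{"linear":[0,0.002,-0.001],"dr":[0,0,0],"hand":-1},{"linear":[0,0.004,-0.001],"dr":[0,0,0],"hand":-1},{"linear":[0,0.005,-0.001],"dr":[0,0,0],"hand":-1},{"linear":[0,0.005,-0.001],"dr":[0,0,0],"hand":-1}]'|grep -E "eef|force"
```

```text
eef_pos: [0.5096, -0.2161, 0.02]
contact_force: [-0.3, 0.2, -2.7]
```

```bash
python3 -m crank '[{"linear":[-0.001,0.001,0],"dr":[0,0,0],"hand":-1},{"linear":[-0.001,0.002,0],"dr":[0,0,0],"hand":-1},{"linear":[-0.001,0.002,0],"dr":[0,0,0],"hand":-1}]'|grep -E "eef|force"
```

```text
eef_pos: [0.5082, -0.2159, 0.0179]
contact_force: [-3.0, 0.6, 3.1]
```

```bash
python3 -m crank '[{"linear":[0,0.0006,0],"dr":[0,0,0],"hand":-1},{"linear":[0,0.0006,0],"dr":[0,0,0],"hand":-0.2},{"linear":[0,0.0006,0],"dr":[0,0,0],"hand":0.2},{"linear":[0,0.0006,0],"dr":[0,0,0],"hand":0.6},{"linear":[0,0.0006,0],"dr":[0,0,0],"hand":1},{"linear":[0,0.0006,0],"dr":[0,0,0],"hand":1},{"linear":[0,0.0006,0],"dr":[0,0,0],"hand":1},{"linear":[0,0.0006,0],"dr":[0,0,0],"hand":1}]'|grep -E "eef|force|wid"; python3 -m crank '[{"linear":[0,-0.02,0],"dr":[0,0,0],"hand":1},{"linear":[0,-0.06,0],"dr":[0,0,0],"hand":1},{"linear":[0,-0.10,0],"dr":[0,0,0],"hand":1},{"linear":[0,-0.14,0],"dr":[0,0,0],"hand":1},{"linear":[0,-0.18,0],"dr":[0,0,0],"hand":1},{"linear":[0,-0.22,0],"dr":[0,0,0],"hand":1},{"linear":[0,-0.22,0],"dr":[0,0,0],"hand":1},{"linear":[0,-0.22,0],"dr":[0,0,0],"hand":1}]'; python3 - <<'E'
from h import *
im,o=snap('wrist','w3'); print(o['eef_pos'])
for n in ('tray_0',):
    for d in bot.place_of('wrist',n): print(n,round(d['score'],2),np.round(d['xy'],1),unproj('wrist',d['xy'],0,o)[0,:2].round(4))
E
```

```text
eef_pos: [0.5081, -0.2159, 0.0167]
contact_force: [-0.6, 0.2, 0.3]
gripper_width: 1.004
t: 23.92
eef_pos: [0.5094, -0.2164, 0.2391]
tool_rot: [-0.706, 0.706, -0.036, 0.04]
contact_force: [-0.4, 0.0, -1.2]
gripper_width: 0.999
[ 0.50940744 -0.2164054   0.23912789]
tray_0 0.94 [226.8 237.7] [ 0.5967 -0.3625]
tray_0 0.94 [447.6  14.9] [ 0.3533 -0.061 ]
tray_0 0.83 [197.4 114.5] [ 0.4303 -0.3646]
tray_0 0.59 [497.7 166.6] [0.5349 0.0059]
```

View pics/w3.png

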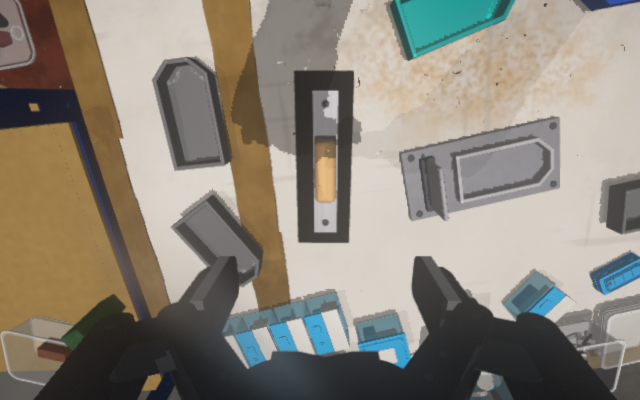

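The file is back along its pad at (325,168). Tray d is at (193,113), clipped end up, and tray c at (218,238), clipped end lower right. Next I'll fit both from this view.

```bash
cat > m6.py <<'E'
import sys; from fit import *
# m6.py  x y yaw [x y yaw ...]: fit trays near the guesses in the wrist picture
im,o=snap('wrist'); cs=bot.cut_out('wrist','tray_0')
g=np.array(sys.argv[1:],float).reshape(-1,3)
for p in g:
    u=proj('wrist',[[p[0],p[1],.02]],o)[0]
    for d in cs:
        e=d['extent']
        if np.hypot(u[0]-(e[0]+e[2])/2,u[1]-(e[1]+e[3])/2)<25:
            b=fit('tray',p,[('wrist',o,d['pixels'].astype(float))]); print(b[0].round(4),'deg',np.degrees(b[0][2]).round(1)%360,np.round(b[1:],3),np.round(e)); break
E
python3 m6.py .429 -.361 3.1 .596 -.359 .52
python3 - <<'E'
from fit import *
im,o=snap('wrist'); M['stand']=[box(.2,.094,0,.008,-.02),M['stand'][1],M['stand'][2]]
r=bot.cut_out('wrist','stand')
b=fit('stand',(.5335,.003,1.698),[('wrist',o,r[0]['pixels'].astype(float))]); print('stand',b[0].round(4),b[1:],r[0]['extent'])
E
```

```text
[ 0.4298 -0.3624  3.1322] deg 179.5 [0.021 0.098] [152.  62. 231. 173.]
[ 0.5967 -0.3611  0.5206] deg 29.8 [0.183 0.248] [170. 199. 263. 292.]
stand [0.5336 0.0029 1.6978] (np.float64(0.03428875444171886), np.float64(0.08743978884011827)) [400.6, 119.7, 563.0, 225.0]
```

```bash
python3 go.py .4298 -.3624 .09 89.5; python3 go.py .4298 -.3624 .003 89.5
```

```text
shift mm [ -60.9  145.5 -154.2] dr [-0.01 -5.63 -0.16] rows 6.0 pos [ 0.5073 -0.2156  0.2353] yaw 83.87 q7 2.01
shift mm [ -60.7  232.5 -154.2] dr [-0.01 -5.63 -0.16] rows 7.0 pos [ 0.5073 -0.2156  0.2353] yaw 83.87 q7 2.01
```

```bash
python3 -m crank '[{"linear":[-0.015,0,-0.038],"dr":[0,-2,0],"hand":1},{"linear":[-0.03,0.02,-0.076],"dr":[0,-5.6,0],"hand":1},{"linear":[-0.045,0.05,-0.114],"dr":[0,-5.6,0],"hand":1},{"linear":[-0.061,0.08,-0.142],"dr":[0,-5.6,0],"hand":1},{"linear":[-0.061,0.11,-0.154],"dr":[0,-5.6,0],"hand":1},{"linear":[-0.061,0.145,-0.154],"dr":[0,-5.6,0],"hand":1},{"linear":[-0.061,0.145,-0.154],"dr":[0,-5.6,0],"hand":1},{"linear":[-0.061,0.145,-0.154],"dr":[0,-5.6,0],"hand":1}]'; python3 go.py .4298 -.3624 .003 89.5; python3 m6.py .43 -.3624 3.13
```

```text
t: 24.88
eef_pos: [0.4292, -0.3617, 0.0898]
tool_rot: [0.708, -0.706, 0.005, -0.002]
contact_force: [0.5, -0.1, 0.5]
gripper_width: 1.003
shift mm [ 1.1 86.8 -1. ] dr [-0.15 -0.08 -0.3 ] rows 3.0 pos [ 0.4292 -0.3617  0.0898] yaw 89.42 q7 2.56
[ 0.4296 -0.3623  3.1365] deg 179.7 [0.02  0.101] [277. 131. 372. 293.]
```

```bash
python3 -m crank '[{"linear":[0.0005,0.03,-0.001],"dr":[0,0,0],"hand":1},{"linear":[0.0005,0.06,-0.001],"dr":[0,0,0],"hand":1},{"linear":[0.0005,0.078,-0.001],"dr":[0,0,0],"hand":1},{"linear":[0.0005,0.087,-0.001],"dr":[0,0,0],"hand":1},{"linear":[0.0005,0.087,-0.001],"dr":[0,0,0],"hand":1},{"linear":[0.0005,0.087,-0.001],"dr":[0,0,0],"hand":1}]' | grep -E "eef|force"; python3 -m crank '[{"linear":[0,0,0],"dr":[0,0,0],"hand":-1},{"linear":[0,0,0],"dr":[0,0,0],"hand":-1},{"linear":[0,0,0],"dr":[0,0,0],"hand":-1},{"linear":[0,0,0],"dr":[0,0,0],"hand":-1},{"linear":[0,0,0],"dr":[0,0,0],"hand":-1},{"linear":[0,0,0],"dr":[0,0,0],"hand":-1}]' 40; python3 go.py .4298 -.3624 .12 89.5
```

```text
eef_pos: [0.4329, -0.364, 0.0064]
contact_force: [-0.1, -1.0, 0.6]
t: 25.98
eef_pos: [0.4326, -0.3641, 0.0065]
tool_rot: [-0.707, 0.707, -0.002, 0.004]
contact_force: [0.2, 1.2, 7.7]
gripper_width: 0.718
shift mm [  -2.6 -113.5    1.5] dr [ 0.05 -0.01  0.15] rows 3.0 pos [ 0.4326 -0.3641  0.0065] yaw 89.49 q7 2.65
```

```bash
python3 -m crank '[{"linear":[0,-0.03,0],"dr":[0,0,0],"hand":-1},{"linear":[0,-0.07,0],"dr":[0,0,0],"hand":-1},{"linear":[0,-0.115,0],"dr":[0,0,0],"hand":-1},{"linear":[0.005,-0.115,0.02],"dr":[0,7,0],"hand":-1},{"linear":[0.014,-0.115,0.055],"dr":[0,14,0],"hand":-1},{"linear":[0.024,-0.115,0.09],"dr":[0,21,0],"hand":-1},{"linear":[0.034,-0.115,0.125],"dr":[0,28,0],"hand":-1},{"linear":[0.044,-0.115,0.16],"dr":[0,35,0],"hand":-1},{"linear":[0.054,-0.115,0.195],"dr":[0,42,0],"hand":-1},{"linear":[0.064,-0.115,0.23],"dr":[0,49,0],"hand":-1}]' 40; python3 go.py .534 0 .11 7.3
```

```text
t: 26.82
eef_pos: [0.498, -0.1322, 0.1206]
tool_rot: [0.642, -0.641, 0.298, -0.298]
contact_force: [0.9, -0.8, -1.9]
gripper_width: 0.716
shift mm [-77.9  10.8 112.7] dr [-1.000e-01  3.283e+01 -1.000e-02] rows 5.0 pos [ 0.498  -0.1322  0.1206] yaw 40.13 q7 1.4
```

```bash
python3 -m crank '[{"linear":[-0.022,0,0.032],"dr":[0,7,0],"hand":-1},{"linear":[-0.044,0,0.064],"dr":[0,14,0],"hand":-1},{"linear":[-0.066,0,0.096],"dr":[0,21,0],"hand":-1},{"linear":[-0.078,0,0.113],"dr":[0,28,0],"hand":-1},{"linear":[-0.078,0,0.113],"dr":[0,32.8,0],"hand":-1},{"linear":[-0.078,0.02,0.113],"dr":[0,32.8,0],"hand":-1},{"linear":[-0.078,0.04,0.113],"dr":[0,32.8,0],"hand":-1},{"linear":[-0.078,0.055,0.113],"dr":[0,32.8,0],"hand":-1},{"linear":[-0.078,0.055,0.113],"dr":[0,32.8,0],"hand":-1},{"linear":[-0.078,0.055,0.113],"dr":[0,32.8,0],"hand":-1}]'; python3 go.py .534 0 .045 7.3
python3 - <<'E'
from fit import *
im,o=snap('side'); big=cv2.resize(im,None,fx=4,fy=4,interpolation=cv2.INTER_CUBIC)
cv2.imwrite('pics/s3.png',big[4*170:4*280,4*250:4*390])
im,o=snap('wrist','w4')
E
```

```text
t: 27.65
eef_pos: [0.5327, -0.0014, 0.065]
tool_rot: [-0.532, 0.532, -0.466, 0.465]
contact_force: [-0.2, 0.7, -0.5]
gripper_width: 0.722
shift mm [-1.2 20.   1.5] dr [ 0.04  0.37 -0.02] rows 1.0 pos [ 0.5327 -0.0014  0.065 ] yaw 7.67 q7 0.79
```

View pics/s3.png

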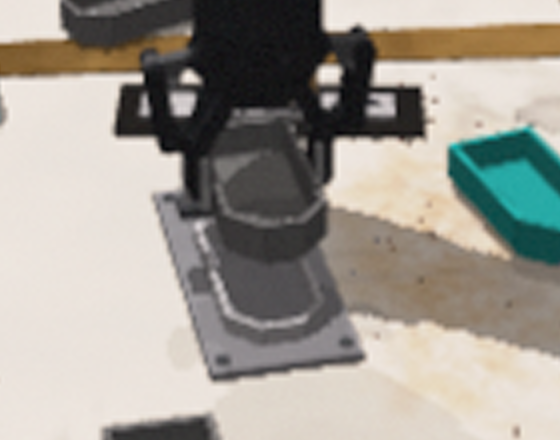

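```bash
python3 -m crank '[{"linear":[-0.001,0.01,0.0015],"dr":[0,0.4,0],"hand":-1},{"linear":[-0.001,0.02,0.0015],"dr":[0,0.4,0],"hand":-1},{"linear":[-0.001,0.025,0.0015],"dr":[0,0.4,0],"hand":-1},{"linear":[-0.001,0.03,0.0015],"dr":[0,0.4,0],"hand":-1},{"linear":[-0.001,0.03,0.0015],"dr":[0,0.4,0],"hand":-1},{"linear":[-0.001,0.03,0.0015],"dr":[0,0.4,0],"hand":-1}]'; python3 go.py .534 0 .0205 7.3
```

```text
t: 28.25
eef_pos: [0.534, -0.0005, 0.0344]
tool_rot: [-0.53, 0.531, -0.467, 0.467]
contact_force: [-0.2, -0.1, -1.0]
gripper_width: 0.715
shift mm [-0.5 13.9  0. ] dr [ 0.04 -0.04  0.01] rows 1.0 pos [ 5.34e-01 -5.00e-04  3.44e-02] yaw 7.26 q7 0.82
```

```bash
python3 -m crank '[{"linear":[-0.0005,0.004,0],"dr":[0,0,0],"hand":-1},{"linear":[-0.0005,0.008,0],"dr":[0,0,0],"hand":-1},{"linear":[-0.0005,0.008,0],"dr":[0,0,0],"hand":-1}]'|grep -E "eef|force"; python3 -m crank '[{"linear":[0,0.002,0],"dr":[0,0,0],"hand":-1},{"linear":[0,0.004,0],"dr":[0,0,0],"hand":-1},{"linear":[0,0.005,0],"dr":[0,0,0],"hand":-1},{"linear":[0,0.005,0],"dr":[0,0,0],"hand":-1}]'|grep -E "eef|force"
```

```text
eef_pos: [0.5339, 0.0004, 0.0262]
contact_force: [-0.8, 0.2, -0.6]
eef_pos: [0.5341, 0.0003, 0.0215]
contact_force: [-0.1, -0.3, -2.1]
```

Free descent, with 1 mm left to seat. I'll push down 1 mm, release and retreat.

```bash
python3 -m crank '[{"linear":[0,0.0012,0],"dr":[0,0,0],"hand":-1},{"linear":[0,0.0012,0],"dr":[0,0,0],"hand":-1},{"linear":[0,0.0012,0],"dr":[0,0,0],"hand":-1}]'|grep -E "eef|force"; python3 -m crank '[{"linear":[0,0,0],"dr":[0,0,0],"hand":1},{"linear":[0,0,0],"dr":[0,0,0],"hand":1},{"linear":[0,0,0],"dr":[0,0,0],"hand":1},{"linear":[0,0,0],"dr":[0,0,0],"hand":1},{"linear":[0,-0.03,0],"dr":[0,0,0],"hand":1},{"linear":[0,-0.07,0],"dr":[0,0,0],"hand":1},{"linear":[0,-0.11,0],"dr":[0,0,0],"hand":1},{"linear":[0,-0.15,0],"dr":[0,0,0],"hand":1},{"linear":[0,-0.18,0],"dr":[0,0,0],"hand":1},{"linear":[0,-0.18,0],"dr":[0,0,0],"hand":1}]'; cat > st.py <<'E'
import sys; from fit import *
# side/top views of the stack: overlay of n nested trays, plus the free trays
n=int(sys.argv[1]); s=(.5336,.0029,1.698); out=[]
for c,(x0,x1,y0,y1) in (('side',(255,375,160,270)),('top',(255,345,150,232))):
    im,_=snap(c); big=cv2.resize(im,None,fx=4,fy=4,interpolation=cv2.INTER_CUBIC)
    for zt,col in ((.014+26e-3*(n-1)+.034,(0,0,255)),):
        a=s[2];R=np.array([[np.cos(a),-np.sin(a)],[np.sin(a),np.cos(a)]]);q=outline()@R.T+s[:2]
        cv2.polylines(big,[((proj(c,np.c_[q,np.full(6,zt)])+.5)*4).round().astype(int)],True,col,1)
    out.append(cv2.resize(big[4*y0:4*y1,4*x0:4*x1],(400,370)))
    for d in bot.place_of(c,'tray_0'): print(c,round(d['score'],2),unproj(c,d['xy'],0)[0,:2].round(3))
cv2.imwrite('pics/st%d_%d.png'%(n,int(bot.get_obs()['t'])),np.hstack(out)); print(int(bot.get_obs()['t']))
E
python3 st.py 1
```

```text
eef_pos: [0.5343, 0.0002, 0.0206]
contact_force: [-0.1, 0.5, 0.2]
t: 29.92
eef_pos: [0.5373, -0.0007, 0.206]
tool_rot: [0.533, -0.528, 0.465, -0.469]
contact_force: [0.9, 0.3, -0.1]
gripper_width: 0.999
side 0.9 [ 0.345 -0.068]
side 0.71 [ 0.588 -0.364]
side 0.63 [0.428 0.3  ]
side 0.6 [0.594 0.22 ]
side 0.56 [ 0.533 -0.024]
side 0.55 [0.325 0.142]
top 0.89 [ 0.345 -0.063]
top 0.87 [0.597 0.226]
top 0.71 [ 0.601 -0.36 ]
top 0.67 [0.326 0.136]
top 0.65 [0.534 0.008]
top 0.32 [0.432 0.365]
30
```

```bash
python3 -m crank '[{"linear":[0.036,0,0],"dr":[0,7,0],"hand":1},{"linear":[0.073,0,0.002],"dr":[0,14,0],"hand":1},{"linear":[0.11,0,0.005],"dr":[0,21,0],"hand":1},{"linear":[0.146,0,0.007],"dr":[0,28,0],"hand":1},{"linear":[0.183,0,0.009],"dr":[0,35,0],"hand":1},{"linear":[0.22,0,0.01],"dr":[0,42,0],"hand":1},{"linear":[0.257,0,0.01],"dr":[0,49,0],"hand":1},{"linear":[0.294,0,0.011],"dr":[0,56,0],"hand":1},{"linear":[0.33,0,0.012],"dr":[0,63,0],"hand":1},{"linear":[0.36,0,0.013],"dr":[0,67.5,0],"hand":1}]'; python3 go.py .5967 -.361 .12 -60.2
```

```text
t: 30.95
eef_pos: [0.5915, -0.3576, 0.198]
tool_rot: [0.178, -0.18, 0.685, -0.683]
contact_force: [0.5, 0.6, 0.2]
gripper_width: 1.0
shift mm [-3.1 78.   5.7] dr [ 0.14 -0.49  0.13] rows 2.0 pos [ 0.5915 -0.3576  0.198 ] yaw -60.69 q7 0.08
```

```bash
python3 -m crank '[{"linear":[-0.003,0.04,0.006],"dr":[0,-0.5,0],"hand":1},{"linear":[-0.003,0.078,0.006],"dr":[0,-0.5,0],"hand":1},{"linear":[-0.003,0.078,0.006],"dr":[0,-0.5,0],"hand":1},{"linear":[-0.003,0.078,0.006],"dr":[0,-0.5,0],"hand":1}]'|grep eef;  python3 m6.py .5967 -.361 .52;  python3 go.py .5967 -.361 .005 -60.2
```

```text
eef_pos: [0.5966, -0.3578, 0.1195]
[ 0.5971 -0.3608  0.5158] deg 29.6 [0.016 0.097] [289. 130. 374. 276.]
shift mm [  2.2 118.9   0.4] dr [-0.06  0.47  0.02] rows 3.0 pos [ 0.5983 -0.3594  0.1239] yaw -59.73 q7 0.13
```

```bash
python3 -m crank '[{"linear":[0.0015,0.03,0],"dr":[0,0.6,0],"hand":1},{"linear":[0.0015,0.07,0],"dr":[0,0.6,0],"hand":1},{"linear":[0.0015,0.1,0],"dr":[0,0.6,0],"hand":1},{"linear":[0.0015,0.118,0],"dr":[0,0.6,0],"hand":1},{"linear":[0.0015,0.118,0],"dr":[0,0.6,0],"hand":1},{"linear":[0.0015,0.118,0],"dr":[0,0.6,0],"hand":1}]' | grep -E "eef|force"; python3 go.py .5971 -.3608 .005 -60.4; python3 -m crank '[{"linear":[0,0,0],"dr":[0,0,0],"hand":-1},{"linear":[0,0,0],"dr":[0,0,0],"hand":-1},{"linear":[0,0,0],"dr":[0,0,0],"hand":-1},{"linear":[0,0,0],"dr":[0,0,0],"hand":-1},{"linear":[0,0,0],"dr":[0,0,0],"hand":-1},{"linear":[0,0,0],"dr":[0,0,0],"hand":-1}]' 40;  python3 go.py .5971 -.3608 .005 -60.4
```

```text
eef_pos: [0.5976, -0.3601, 0.0061]
contact_force: [-0.1, -0.1, 1.2]
shift mm [0.8 1.1 0.3] dr [-0.08  0.11 -0.01] rows 1.0 pos [ 0.5976 -0.3601  0.0061] yaw -60.29 q7 0.19
t: 32.38
eef_pos: [0.5983, -0.3609, 0.0075]
tool_rot: [-0.182, 0.18, -0.682, 0.685]
contact_force: [-0.4, 0.7, 7.9]
gripper_width: 0.718
shift mm [ 1.   2.5 -0.7] dr [-0.2   0.08 -0.11] rows 1.0 pos [ 0.5983 -0.3609  0.0075] yaw -60.32 q7 0.2
```

```bash
python3 -m crank '[{"linear":[0,-0.035,0],"dr":[0,0,0],"hand":-1},{"linear":[0,-0.075,0],"dr":[0,0,0],"hand":-1},{"linear":[0,-0.115,0],"dr":[0,0,0],"hand":-1},{"linear":[-0.01,-0.14,-0.03],"dr":[0,-7,0],"hand":-1},{"linear":[-0.022,-0.14,-0.063],"dr":[0,-14,0],"hand":-1},{"linear":[-0.034,-0.14,-0.096],"dr":[0,-21,0],"hand":-1},{"linear":[-0.046,-0.14,-0.129],"dr":[0,-28,0],"hand":-1},{"linear":[-0.058,-0.14,-0.162],"dr":[0,-35,0],"hand":-1},{"linear":[-0.07,-0.14,-0.197],"dr":[0,-42,0],"hand":-1},{"linear":[-0.082,-0.14,-0.23],"dr":[0,-49,0],"hand":-1}]' 40 | grep -E "eef|wid"; python3 go.py .5335 .0039 .11 7.3
```

```text
eef_pos: [0.5538, -0.1177, 0.1454]
gripper_width: 0.712
shift mm [-115.4   35.4  -43.2] dr [ -0.07 -18.3   -0.05] rows 4.0 pos [ 0.5538 -0.1177  0.1454] yaw -11.0 q7 0.61
```

```bash
python3 -m crank '[{"linear":[-0.037,0,-0.013],"dr":[0,-7,0],"hand":-1},{"linear":[-0.075,0,-0.027],"dr":[0,-14,0],"hand":-1},{"linear":[-0.105,0,-0.039],"dr":[0,-18.3,0],"hand":-1},{"linear":[-0.1155,0.015,-0.043],"dr":[0,-18.3,0],"hand":-1},{"linear":[-0.1155,0.035,-0.043],"dr":[0,-18.3,0],"hand":-1},{"linear":[-0.1155,0.05,-0.043],"dr":[0,-18.3,0],"hand":-1},{"linear":[-0.1155,0.05,-0.043],"dr":[0,-18.3,0],"hand":-1},{"linear":[-0.1155,0.05,-0.043],"dr":[0,-18.3,0],"hand":-1}]' | grep -E "eef|wid|force"; python3 go.py .5335 .0039 .065 7.3
```

```text
eef_pos: [0.5347, 0.002, 0.0951]
contact_force: [-1.0, -1.3, -1.1]
gripper_width: 0.718
shift mm [-2.  30.1 -0.9] dr [ 0.01 -0.38 -0.  ] rows 1.0 pos [0.5347 0.002  0.0951] yaw 6.92 q7 0.73
```

```bash
python3 -m crank '[{"linear":[-0.001,0.01,-0.001],"dr":[0,-0.4,0],"hand":-1},{"linear":[-0.001,0.02,-0.001],"dr":[0,-0.4,0],"hand":-1},{"linear":[-0.001,0.03,-0.001],"dr":[0,-0.4,0],"hand":-1},{"linear":[-0.001,0.03,-0.001],"dr":[0,-0.4,0],"hand":-1},{"linear":[-0.001,0.03,-0.001],"dr":[0,-0.4,0],"hand":-1}]' | grep -E "eef|force";python3 go.py .5335 .0039 .0475 7.3; cp pics/w4.png /dev/null; python3 - <<'E'
from fit import *
im,o=snap('side'); cv2.imwrite('pics/s5.png',cv2.resize(im[160:280,250:390],None,fx=4,fy=4,interpolation=cv2.INTER_CUBIC))
E
```

```text
eef_pos: [0.5333, 0.0031, 0.064]
contact_force: [-0.4, -0.5, -0.3]
shift mm [-0.8 16.5  0.3] dr [0.08 0.05 0.  ] rows 1.0 pos [0.5333 0.0031 0.064 ] yaw 7.35 q7 0.78
```

View pics/s5.png

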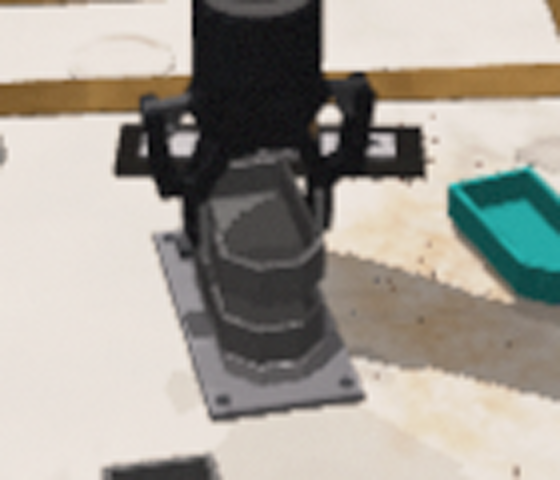

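The first tray sits level in the seat with its clipped end forward, and the second is aligned above it. Lowering the second tray.

```bash
python3 -m crank '[{"linear":[-0.0008,0.005,0],"dr":[0,0,0],"hand":-1},{"linear":[-0.0008,0.01,0],"dr":[0,0,0],"hand":-1},{"linear":[-0.0008,0.01,0],"dr":[0,0,0],"hand":-1}]'|grep -E "eef|force"; python3 -m crank '[{"linear":[0,0.002,0],"dr":[0,0,0],"hand":-1},{"linear":[0,0.004,0],"dr":[0,0,0],"hand":-1},{"linear":[0,0.006,0],"dr":[0,0,0],"hand":-1},{"linear":[0,0.0065,0],"dr":[0,0,0],"hand":-1},{"linear":[0,0.0065,0],"dr":[0,0,0],"hand":-1}]'|grep -E "eef|force"
```

```text
eef_pos: [0.5332, 0.0043, 0.0538]
contact_force: [0.5, 0.6, -0.8]
eef_pos: [0.5336, 0.0041, 0.0479]
contact_force: [-0.8, 0.1, -1.4]
```

```bash
python3 -m crank '[{"linear":[0,0.001,0],"dr":[0,0,0],"hand":-1},{"linear":[0,0.001,0],"dr":[0,0,0],"hand":-1},{"linear":[0,0.001,0],"dr":[0,0,0],"hand":-1}]'|grep -E "eef|force"; python3 -m crank '[{"linear":[0,0,0],"dr":[0,0,0],"hand":1},{"linear":[0,0,0],"dr":[0,0,0],"hand":1},{"linear":[0,0,0],"dr":[0,0,0],"hand":1},{"linear":[0,0,0],"dr":[0,0,0],"hand":1},{"linear":[0,-0.03,0],"dr":[0,0,0],"hand":1},{"linear":[0,-0.07,0],"dr":[0,0,0],"hand":1},{"linear":[0,-0.11,0],"dr":[0,0,0],"hand":1},{"linear":[0,-0.14,0],"dr":[0,0,0],"hand":1},{"linear":[0,-0.14,0],"dr":[0,0,0],"hand":1}]'|grep -E "eef|wid"; python3 - <<'E'
from fit import *
for c in ('top','side'):
    _,o=snap(c); cs=bot.cut_out(c,'tray_0')
    for k,p in {'a':(.595,.218,1.69),'b':(.428,.311,1.25)}.items():
        for d in cs:
            e=d['extent']; u=proj(c,[[*p[:2],.02]])[0]
            if np.hypot(u[0]-(e[0]+e[2])/2,u[1]-(e[1]+e[3])/2)<25:
                b=fit('tray',p,[(c,o,d['pixels'].astype(float))]); print(c,k,b[0].round(4),np.degrees(b[0][2]).round(1),np.round(b[1:],3)); break
E
python3 go.py .595 .218 .14 6.5
```

```text
eef_pos: [0.5338, 0.0041, 0.0475]
contact_force: [-1.9, 1.0, 4.8]
eef_pos: [0.5368, 0.0032, 0.1923]
gripper_width: 1.002
top a [0.6    0.2387 1.6458] 94.3 [0.698 0.699]
side a [0.5937 0.2149 1.6716] 95.8 [0.055 0.086]
side b [0.427  0.3079 1.2596] 72.2 [0.037 0.085]
shift mm [-203.7   46.1   89.1] dr [ 0.09  0.9  -0.03] rows 6.0 pos [0.5329 0.0045 0.1861] yaw 7.4 q7 0.63
```

```bash
python3 -m crank '[{"linear":[-0.034,0,0.015],"dr":[0,0.5,0],"hand":1},{"linear":[-0.07,0,0.03],"dr":[0,1,0],"hand":1},{"linear":[-0.105,0,0.045],"dr":[0,1,0],"hand":1},{"linear":[-0.14,0.01,0.06],"dr":[0,1,0],"hand":1},{"linear":[-0.17,0.03,0.075],"dr":[0,1,0],"hand":1},{"linear":[-0.204,0.056,0.089],"dr":[0,1,0],"hand":1},{"linear":[-0.204,0.066,0.089],"dr":[0,1,0],"hand":1},{"linear":[-0.204,0.066,0.089],"dr":[0,1,0],"hand":1},{"linear":[-0.204,0.066,0.089],"dr":[0,1,0],"hand":1}]'|grep -E "eef"; python3 m6.py .595 .218 1.69; python3 go.py .595 .218 .005 6.5
```

```text
eef_pos: [0.5946, 0.2166, 0.1193]
[0.5966 0.2184 1.6832] deg 96.4 [0.016 0.096] [286. 122. 372. 270.]
shift mm [ -2.6 116.6  -0.6] dr [-0.01 -0.3   0.05] rows 3.0 pos [0.5958 0.2156 0.1216] yaw 6.2 q7 0.34
```

```bash
python3 -m crank '[{"linear":[-0.003,0.03,0.001],"dr":[0,-0.2,0],"hand":1},{"linear":[-0.003,0.07,0.001],"dr":[0,-0.2,0],"hand":1},{"linear":[-0.003,0.1,0.001],"dr":[0,-0.2,0],"hand":1},{"linear":[-0.003,0.115,0.001],"dr":[0,-0.2,0],"hand":1},{"linear":[-0.003,0.115,0.001],"dr":[0,-0.2,0],"hand":1},{"linear":[-0.003,0.115,0.001],"dr":[0,-0.2,0],"hand":1}]' | grep -E "eef|force"; python3 -m crank '[{"linear":[0,0,0],"dr":[0,0,0],"hand":-1},{"linear":[0,0,0],"dr":[0,0,0],"hand":-1},{"linear":[0,0,0],"dr":[0,0,0],"hand":-1},{"linear":[0,0,0],"dr":[0,0,0],"hand":-1},{"linear":[0,0,0],"dr":[0,0,0],"hand":-1},{"linear":[0,0,0],"dr":[0,0,0],"hand":-1}]' 40|grep -E "force|wid";  python3 go.py .5966 .2184 .005 6.4
```

```text
eef_pos: [0.5971, 0.2199, 0.0073]
contact_force: [-0.1, 0.7, -0.1]
contact_force: [-0.1, -0.9, 6.1]
gripper_width: 0.714
shift mm [ 2.5  3.5 -1.7] dr [-0.2   0.16 -0.05] rows 1.0 pos [0.598  0.221  0.0085] yaw 6.56 q7 0.44
```

```bash
python3 -m crank '[{"linear":[0,-0.035,0],"dr":[0,0,0],"hand":-1},{"linear":[0,-0.075,0],"dr":[0,0,0],"hand":-1},{"linear":[0,-0.115,0],"dr":[0,0,0],"hand":-1},{"linear":[0.03,-0.14,-0.013],"dr":[0,-0.7,0],"hand":-1},{"linear":[0.066,-0.14,-0.028],"dr":[0,-0.7,0],"hand":-1},{"linear":[0.102,-0.14,-0.044],"dr":[0,-0.7,0],"hand":-1},{"linear":[0.138,-0.14,-0.06],"dr":[0,-0.7,0],"hand":-1},{"linear":[0.174,-0.14,-0.075],"dr":[0,-0.7,0],"hand":-1},{"linear":[0.2,-0.14,-0.086],"dr":[0,-0.7,0],"hand":-1},{"linear":[0.207,-0.14,-0.089],"dr":[0,-0.7,0],"hand":-1}]' 40 | grep -E "eef|wid";  python3 -m crank '[{"linear":[0,0.015,0],"dr":[0,0,0],"hand":-1},{"linear":[0,0.03,0],"dr":[0,0,0],"hand":-1},{"linear":[0,0.03,0],"dr":[0,0,0],"hand":-1},{"linear":[0,0.03,0],"dr":[0,0,0],"hand":-1}]'|grep -E "eef|force|wid"; python3 go.py .5333 .0054 .0745 7.3
```

```text
eef_pos: [0.5298, -0.0005, 0.1475]
gripper_width: 0.717
eef_pos: [0.5316, 0.0054, 0.1163]
contact_force: [-0.2, 1.3, -0.8]
gripper_width: 0.716
shift mm [ 0.3 41.8  1.7] dr [ 0.02 -0.01 -0.02] rows 2.0 pos [0.5316 0.0054 0.1163] yaw 7.29 q7 0.71
```

```bash
python3 -m crank '[{"linear":[0,0.01,0.0015],"dr":[0,0,0],"hand":-1},{"linear":[0,0.02,0.0015],"dr":[0,0,0],"hand":-1},{"linear":[0,0.027,0.0015],"dr":[0,0,0],"hand":-1},{"linear":[0,0.03,0.0015],"dr":[0,0,0],"hand":-1},{"linear":[0,0.03,0.0015],"dr":[0,0,0],"hand":-1},{"linear":[0,0.03,0.0015],"dr":[0,0,0],"hand":-1}]'|grep -E "eef|force|wid"; python3 go.py .5333 .0054 .0745 7.3;  python3 - <<'E'
from fit import *
im,o=snap('side'); cv2.imwrite('pics/s6.png',cv2.resize(im[160:280,250:390],None,fx=4,fy=4,interpolation=cv2.INTER_CUBIC))
E
```

```text
eef_pos: [0.5331, 0.0051, 0.0859]
contact_force: [0.2, -0.5, -0.8]
gripper_width: 0.718
shift mm [-0.2 11.4  0.2] dr [ 0.02 -0.04  0.01] rows 1.0 pos [0.5331 0.0051 0.0859] yaw 7.26 q7 0.75
```

View pics/s6.png

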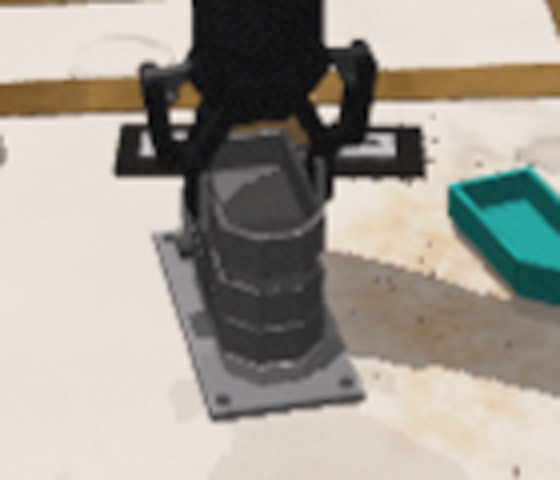

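Two trays are nested evenly and the third is aligned just above. Lowering the third tray.

```bash
python3 -m crank '[{"linear":[0,0.004,0],"dr":[0,0,0],"hand":-1},{"linear":[0,0.008,0],"dr":[0,0,0],"hand":-1},{"linear":[0,0.008,0],"dr":[0,0,0],"hand":-1}]'|grep -E "eef|force"; python3 -m crank '[{"linear":[0,0.002,0],"dr":[0,0,0],"hand":-1},{"linear":[0,0.0035,0],"dr":[0,0,0],"hand":-1},{"linear":[0,0.0035,0],"dr":[0,0,0],"hand":-1},{"linear":[0,0.0035,0],"dr":[0,0,0],"hand":-1}]'|grep -E "eef|force"
```

```text
eef_pos: [0.5328, 0.0055, 0.0775]
contact_force: [0.5, 0.2, -1.1]
eef_pos: [0.5333, 0.0052, 0.0746]
contact_force: [-0.3, 0.2, -0.3]
```

```bash
python3 -m crank '[{"linear":[0,0.001,0],"dr":[0,0,0],"hand":-1},{"linear":[0,0.001,0],"dr":[0,0,0],"hand":-1},{"linear":[0,0.001,0],"dr":[0,0,0],"hand":-1}]'|grep -E "eef|force"; python3 -m crank '[{"linear":[0,0,0],"dr":[0,0,0],"hand":1},{"linear":[0,0,0],"dr":[0,0,0],"hand":1},{"linear":[0,0,0],"dr":[0,0,0],"hand":1},{"linear":[0,0,0],"dr":[0,0,0],"hand":1},{"linear":[0,-0.03,0],"dr":[0,0,0],"hand":1},{"linear":[0,-0.07,0],"dr":[0,0,0],"hand":1},{"linear":[0,-0.11,0],"dr":[0,0,0],"hand":1},{"linear":[0,-0.11,0],"dr":[0,0,0],"hand":1}]'|grep -E "eef|wid"; python3 go.py .427 .310 .15 -18
```

```text
eef_pos: [0.5334, 0.0053, 0.0745]
contact_force: [-4.1, 0.7, 11.1]
eef_pos: [0.5369, 0.004, 0.1895]
gripper_width: 1.001
shift mm [-317.4   38.6  -70.8] dr [-0.52 25.22 -0.06] rows 8.0 pos [0.5369 0.004  0.1895] yaw 7.23 q7 0.63
```

```bash
python3 -m crank '[{"linear":[-0.038,0,-0.008],"dr":[0,4,0],"hand":1},{"linear":[-0.077,0,-0.017],"dr":[0,8,0],"hand":1},{"linear":[-0.116,0,-0.026],"dr":[0,12,0],"hand":1},{"linear":[-0.155,0,-0.035],"dr":[0,16,0],"hand":1},{"linear":[-0.194,0,-0.043],"dr":[0,20,0],"hand":1},{"linear":[-0.233,0.01,-0.052],"dr":[0,24,0],"hand":1},{"linear":[-0.27,0.02,-0.06],"dr":[0,25,0],"hand":1},{"linear":[-0.305,0.04,-0.068],"dr":[0,25,0],"hand":1},{"linear":[-0.317,0.06,-0.071],"dr":[0,25,0],"hand":1},{"linear":[-0.317,0.066,-0.071],"dr":[0,25,0],"hand":1}]'|grep eef;python3 -m crank '[{"linear":[0,0,0],"dr":[0,0,0],"hand":1},{"linear":[0,0,0],"dr":[0,0,0],"hand":1}]'|grep eef; python3 m6.py .4275 .310 1.255; python3 go.py .4275 .310 .005 -18
```

```text
eef_pos: [0.4197, 0.3145, 0.1145]
eef_pos: [0.4231, 0.3094, 0.1179]
[0.4298 0.3112 1.2455] deg 71.4 [0.015 0.097] [292. 121. 376. 270.]
shift mm [ -1.6 113.7   3.2] dr [-0.06  0.11 -0.07] rows 3.0 pos [0.4238 0.3094 0.1187] yaw -17.89 q7 -0.18
```

```bash
python3 -m crank '[{"linear":[-0.0035,0.03,0.005],"dr":[0,0.7,0],"hand":1},{"linear":[-0.0035,0.07,0.005],"dr":[0,0.7,0],"hand":1},{"linear":[-0.0035,0.1,0.005],"dr":[0,0.7,0],"hand":1},{"linear":[-0.0035,0.112,0.005],"dr":[0,0.7,0],"hand":1},{"linear":[-0.0035,0.112,0.005],"dr":[0,0.7,0],"hand":1},{"linear":[-0.0035,0.112,0.005],"dr":[0,0.7,0],"hand":1}]' | grep -E "eef|force"; python3 -m crank '[{"linear":[0,0,0],"dr":[0,0,0],"hand":-1},{"linear":[0,0,0],"dr":[0,0,0],"hand":-1},{"linear":[0,0,0],"dr":[0,0,0],"hand":-1},{"linear":[0,0,0],"dr":[0,0,0],"hand":-1},{"linear":[0,0,0],"dr":[0,0,0],"hand":-1},{"linear":[0,0,0],"dr":[0,0,0],"hand":-1}]' 40|grep -E "force|wid";  python3 go.py .4298 .3112 .005 -18.6
```

```text
eef_pos: [0.4295, 0.312, 0.0068]
contact_force: [-0.1, 0.4, 0.1]
contact_force: [-1.3, -1.3, 6.1]
gripper_width: 0.717
shift mm [1.7 2.5 0.8] dr [-0.1   0.17 -0.15] rows 1.0 pos [0.4296 0.3131 0.0075] yaw -18.43 q7 -0.06
```

```bash
python3 -m crank '[{"linear":[0,-0.035,0],"dr":[0,0,0],"hand":-1},{"linear":[0,-0.075,0],"dr":[0,0,0],"hand":-1},{"linear":[0,-0.115,0],"dr":[0,0,0],"hand":-1},{"linear":[0.02,-0.15,0.015],"dr":[0,-4,0],"hand":-1},{"linear":[0.05,-0.165,0.038],"dr":[0,-8,0],"hand":-1},{"linear":[0.08,-0.165,0.061],"dr":[0,-12,0],"hand":-1},{"linear":[0.11,-0.165,0.084],"dr":[0,-16,0],"hand":-1},{"linear":[0.14,-0.165,0.107],"dr":[0,-20,0],"hand":-1},{"linear":[0.17,-0.165,0.13],"dr":[0,-24,0],"hand":-1},{"linear":[0.195,-0.165,0.15],"dr":[0,-25.7,0],"hand":-1}]' 40 | grep -E "eef|wid";  python3 go.py .5334 .0046 .165 7.3
```

```text
eef_pos: [0.5095, 0.0774, 0.1719]
gripper_width: 0.714
shift mm [75.2  6.9 14.3] dr [-0.12  0.08 -0.06] rows 2.0 pos [0.5095 0.0774 0.1719] yaw 7.38 q7 0.51
```

```bash
python3 -m crank '[{"linear":[0.03,0,0.006],"dr":[0,0,0],"hand":-1},{"linear":[0.06,0,0.012],"dr":[0,0,0],"hand":-1},{"linear":[0.075,0.01,0.0145],"dr":[0,0,0],"hand":-1},{"linear":[0.075,0.025,0.0145],"dr":[0,0,0],"hand":-1},{"linear":[0.075,0.035,0.0145],"dr":[0,0,0],"hand":-1},{"linear":[0.075,0.035,0.0145],"dr":[0,0,0],"hand":-1},{"linear":[0.075,0.035,0.0145],"dr":[0,0,0],"hand":-1}]' | grep -E "eef|wid|force";  python3 go.py .5334 .0046 .111 7.3
```

```text
eef_pos: [0.5326, 0.0082, 0.1356]
contact_force: [0.0, 0.7, -0.7]
gripper_width: 0.714
shift mm [ 3.7 24.6  0.4] dr [ 0.05  0.02 -0.02] rows 1.0 pos [0.5326 0.0082 0.1356] yaw 7.32 q7 0.67
```

```bash
python3 -m crank '[{"linear":[0.002,0.008,0],"dr":[0,0,0],"hand":-1},{"linear":[0.003,0.016,0],"dr":[0,0,0],"hand":-1},{"linear":[0.003,0.024,0],"dr":[0,0,0],"hand":-1},{"linear":[0.003,0.025,0],"dr":[0,0,0],"hand":-1},{"linear":[0.003,0.025,0],"dr":[0,0,0],"hand":-1}]'|grep -E "eef|force|wid"; python3 go.py .5334 .0046 .0995 7.3;  python3 - <<'E'
from fit import *
im,o=snap('side'); cv2.imwrite('pics/s7.png',cv2.resize(im[140:260,250:390],None,fx=4,fy=4,interpolation=cv2.INTER_CUBIC))
E
```

```text
eef_pos: [0.5329, 0.0047, 0.1099]
contact_force: [-0.5, -0.1, -0.9]
gripper_width: 0.719
shift mm [ 0.2 10.4  0.5] dr [ 0.08 -0.01  0.  ] rows 1.0 pos [0.5329 0.0047 0.1099] yaw 7.29 q7 0.71
```

View pics/s7.png

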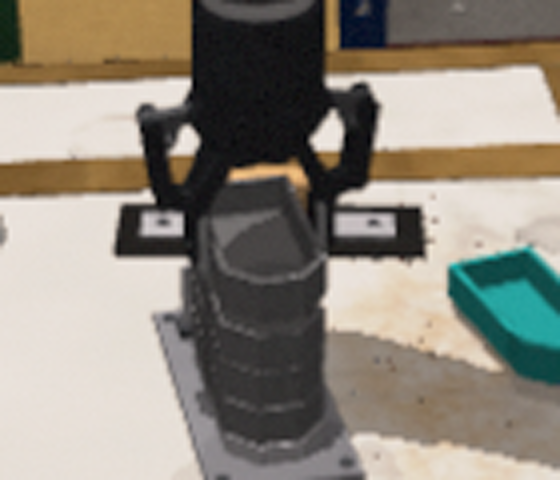

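Three trays are evenly nested and the fourth is aligned above them. Lowering it.

```bash
python3 -m crank '[{"linear":[0,0.004,0.0004],"dr":[0,0,0],"hand":-1},{"linear":[0,0.007,0.0004],"dr":[0,0,0],"hand":-1},{"linear":[0,0.007,0.0004],"dr":[0,0,0],"hand":-1}]'|grep -E "eef|force"; python3 -m crank '[{"linear":[0,0.002,0],"dr":[0,0,0],"hand":-1},{"linear":[0,0.0038,0],"dr":[0,0,0],"hand":-1},{"linear":[0,0.0038,0],"dr":[0,0,0],"hand":-1},{"linear":[0,0.0038,0],"dr":[0,0,0],"hand":-1}]'|grep -E "eef|force"
```

```text
eef_pos: [0.5335, 0.0048, 0.1031]
contact_force: [-0.3, -0.7, -1.2]
eef_pos: [0.5337, 0.0046, 0.0997]
contact_force: [0.0, -1.2, -0.8]
```

```bash
python3 -m crank '[{"linear":[0,0.001,0],"dr":[0,0,0],"hand":-1},{"linear":[0,0.001,0],"dr":[0,0,0],"hand":-1},{"linear":[0,0.001,0],"dr":[0,0,0],"hand":-1}]'|grep -E "eef|force"; python3 -m crank '[{"linear":[0,0,0],"dr":[0,0,0],"hand":1},{"linear":[0,0,0],"dr":[0,0,0],"hand":1},{"linear":[0,0,0],"dr":[0,0,0],"hand":1},{"linear":[0,0,0],"dr":[0,0,0],"hand":1},{"linear":[0,-0.03,0],"dr":[0,0,0],"hand":1},{"linear":[0,-0.07,0],"dr":[0,0,0],"hand":1},{"linear":[-0.02,-0.11,0],"dr":[0,0,0],"hand":1},{"linear":[-0.06,-0.14,0],"dr":[0,0,0],"hand":1},{"linear":[-0.1,-0.16,0],"dr":[0,0,0],"hand":1},{"linear":[-0.14,-0.16,0],"dr":[0,0,0],"hand":1}]'|grep -E "eef|wid|force"; python3 -m crank '[{"linear":[-0.04,0,0],"dr":[0,0,0],"hand":1},{"linear":[-0.08,0,0],"dr":[0,0,0],"hand":1},{"linear":[-0.12,0,0],"dr":[0,0,0],"hand":1},{"linear":[-0.12,0,0],"dr":[0,0,0],"hand":1},{"linear":[-0.12,0,0],"dr":[0,0,0],"hand":1}]'|grep -E "t:|eef"; python3 st.py 4; python3 - <<'E'
from fit import *
s=(.5336,.0029,1.698)
im,o=snap('wrist','w9')
for n,p in (('polish_block',0),('snap_block',0),('blue_clip',0)):
    for c in ('top','side'):
        r=bot.place_of(c,n); print(c,n,[np.round(unproj(c,d['xy'],0)[0,:2],3) for d in r[:2]])
E
```

```text
eef_pos: [0.5339, 0.0046, 0.0995]
contact_force: [-3.5, 0.9, 8.6]
eef_pos: [0.5189, 0.1327, 0.2609]
contact_force: [1.4, 0.1, -0.7]
gripper_width: 0.998
t: 47.35
eef_pos: [0.5014, 0.2548, 0.2567]
tool_rot: [-0.532, 0.533, -0.465, 0.466]
side 0.83 [ 0.517 -0.097]
side 0.82 [0.322 0.145]
side 0.73 [ 0.519 -0.154]
side 0.64 [ 0.346 -0.063]
side 0.61 [ 0.534 -0.19 ]
side 0.53 [ 0.542 -0.026]
side 0.5 [ 0.525 -0.066]
top 0.82 [0.549 0.014]
top 0.76 [ 0.347 -0.066]
top 0.6 [0.322 0.145]
top 0.43 [0.551 0.009]
top 0.4 [ 0.547 -0.001]
top 0.4 [0.534 0.01 ]
47
top polish_block [array([ 0.751, -0.028])]
side polish_block [array([ 0.745, -0.039])]
top snap_block [array([0.743, 0.074])]
side snap_block [array([0.733, 0.07 ])]
top blue_clip [array([0.714, 0.192])]
side blue_clip [array([0.709, 0.189])]
```

View pics/st4_47.png

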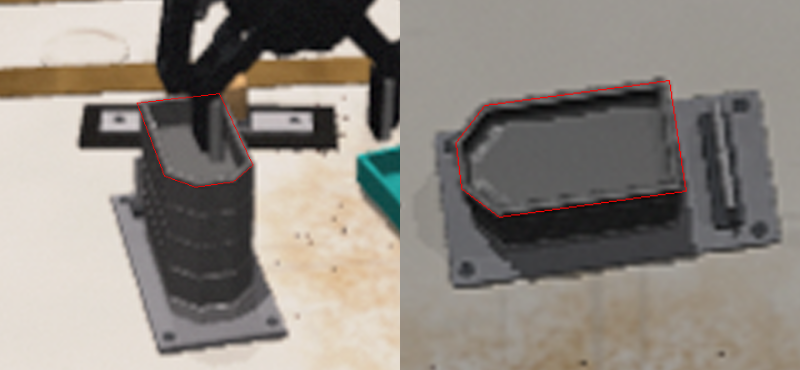

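```bash
python3 -c "
from h import *
snap('side','s9'); snap('top','t9'); a=cv2.imread('pics/t9.png')[60:320,90:500]; b=cv2.imread('pics/s9.png')[130:390,200:520]
cv2.imwrite('pics/fin.png',np.hstack([a,b]))"
```

```text
(no output)
```

View pics/fin.png

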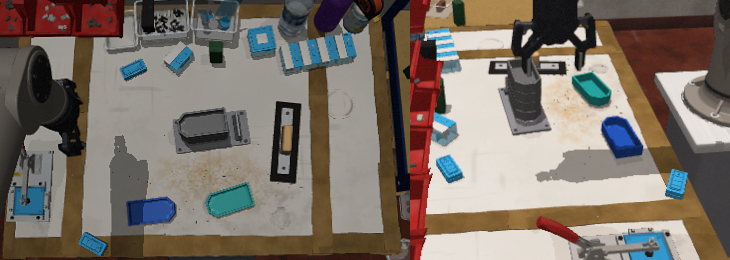

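The stack's top rim matches the height and outline of four fully nested trays in both views. The file lies along its pad, the bystanders are in place and the arm is clear, so I'm handing in.

```bash
python3 -c "
from station import bot
print(bot.hand_in())"
```

```text
the job is handed in; nothing more can be done
None
```

The job is handed in after about 47 s of robot time. The hand-in gave no verdict.

- **Filing:** I made three forward strokes of about 160 mm of the 180 mm blade. By the wrist readings I pressed with roughly 4 to 11 N. After each stroke I lifted the file 37 mm or more and carried it back clear of the edge. Stroke 2 briefly reached about 11 N, so I eased it off.
- **File:** I laid it back along its pad before touching any tray. The wrist picture showed it flat and lengthwise on the pad.
- **Trays:** All four grey trays are in one stack on the seat with their clipped ends matched. Each went down without resistance to within 0.1 mm of its computed home height, and the top rim matches a four-tray stack in both the side and top views.
- **Bystanders:** The polishing block, case block and clip box read within about 13 mm of their starting positions, which is within the networks' scatter. In the final picture they look undisturbed, as do the blue and turquoise look-alikes.

Two checks failed or disagreed. A network cut-out of one tray from the top view was bad, so I used the wrist view instead. The file tilted about 1° in the grip during the strokes and settled flat on the pad when released.

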